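# Pack the tea tools into the hasped case

### The job

Pack the tea tools away for tonight's off-site tasting: swing the brass hasp up off its catch on the wooden case and over past upright, raise the lid until it stands open, pull every tea tool out of the upright walnut block and lay it flat in the case, with the bamboo tongs from the shelf top laid in too. Then shut the lid fully and swing the hasp down over its catch until it lies flat on the lid, never lifting the lid while the hasp is over it, and leaving the display pieces where they stand.

Things in the scene. Friction and masses are not known exactly. Their poses are not given: they have to be found in the camera images.
- case: Pale wooden case, fixed: an open box 130 mm (its x) x 260 mm (its y) outside, 66 mm high, walls 10 mm, floor 10 mm thick, so 110 x 240 mm and 56 mm deep inside. Origin: centre of its underside; its -x side is the front with the hasp, its +x side carries the lid's hinge.
- lid (a joint): The case's lid: a board 130 x 260 x 12 mm lying on the rim (its top 78.5 mm above the case's underside), 0.3 kg, hinged along the +x wall's top. 0 is shut; it grows to 1.75 rad as the front edge rises. The hinge is stiff: the lid stays where it is left; moving it takes up to 6 N at the lug.
- lid_hinge (a point): Middle of the lid's hinge line, which runs along the case's y, 65 mm behind the case's centre and 66.5 mm above its underside. The point turns with the lid: its x and z axes are the lid's (at 0 those of the case).
- lid_lug (a point): The lid's catch: a brass eye lug standing on the lid's top, 9 mm thick (along y), 20 mm long (along x), 28 mm high, 88 mm in front of the hinge line. The point is mid-lug, 18 mm above the lid's top. The hasp's slot drops over it; with the hasp off, lift the lid by the lug.
- hasp (a joint): Brass hasp: a strap 83 x 30 x 5 mm hinged to the case's front wall level with the lid's top. 0: flat on the lid, pointing back (the case's +x), its slot over the lug. It grows as the strap swings up (1.57 upright) and over to the front, to a stop at 2.1. Starts at 0 to 0.2. The hinge is stiff: the strap stays where it is left; moving it takes about 1 N at the tab.
- hasp_hinge (a point): Middle of the hasp's hinge line (along the case's y), 71 mm in front of the case's centre and 83.5 mm above its underside. The point turns with the strap: its x axis runs along the strap, its z axis is the strap's outer (upper when shut) side.
- hasp_tab (a point): Finger tab at the strap's free end: the end is turned up into a plate 30 mm wide (along y), 6 mm thick, 32 mm high off the strap. The point is at the tab, 79 mm along the strap from the hinge line and 22 mm off its plane on the outer side; nothing stands beside the strap.
- block: Walnut tool block, fixed: 240 mm (its x) x 52 mm (its y) x 90 mm high. Origin: centre of its underside. Four square wells 25 mm wide and 80 mm deep open at its top at x = -93, -31, 31 and 93 mm, y = 0.
- scoop: Tea tool, 180 mm long, 45 g. Origin at the tip of its working end; its z axis runs along its middle to the handle end. From 75 mm to 180 mm it is a bamboo handle 16 mm square; below that a trough 20 mm wide on a thin neck. Starts in a well of the block, working end down, upright to about 12 degrees, handle end about 100 mm above the block. May be absent.
- spade: Tea tool, 180 mm long, 45 g. Origin at the tip of its working end; its z axis runs along its middle to the handle end. From 75 mm to 180 mm it is a bamboo handle 16 mm square; below that a flat blade 18 x 7 mm. Starts in a well of the block, working end down, upright to about 12 degrees, handle end about 100 mm above the block. May be absent.
- pick: Tea tool, 180 mm long, 45 g. Origin at the tip of its working end; its z axis runs along its middle to the handle end. From 75 mm to 180 mm it is a bamboo handle 16 mm square; below that a steel pick 13 mm thick tapering to 10 mm. Starts in a well of the block, working end down, upright to about 12 degrees, handle end about 100 mm above the block. May be absent.
- brush: Tea tool, 180 mm long, 45 g. Origin at the tip of its working end; its z axis runs along its middle to the handle end. From 75 mm to 180 mm it is a bamboo handle 16 mm square; below that a round brush up to 20 mm thick. Starts in a well of the block, working end down, upright to about 12 degrees, handle end about 100 mm above the block. May be absent.
- scoop_mid (a point): Middle of the scoop, on its axis, 90 mm from either end; axes as the scoop's. Absent with it.
- spade_mid (a point): Middle of the spade, on its axis, 90 mm from either end; axes as the spade's. Absent with it.
- pick_mid (a point): Middle of the pick, on its axis, 90 mm from either end; axes as the pick's. Absent with it.
- brush_mid (a point): Middle of the brush, on its axis, 90 mm from either end; axes as the brush's. Absent with it.
- tongs: Closed bamboo tongs, a straight bar 180 mm long (its x), 18 mm wide (its y), 14 mm high, 45 g, lying on the shelf top beyond the block (to the robot's left). Origin: centre of the underside. Always present.
- caddy: Bystander: brown ceramic tea caddy with an ivory lid, 84 mm across, 137 mm high, on the round walnut turntable (250 mm across, top at 30.5 mm). Origin: centre of its underside.
- incense_box: Bystander: celadon incense box like a persimmon, 72 mm across, 51 mm high, between robot, case and block. Origin: centre of its underside.
- kettle_lid: Bystander: cast-iron kettle lid, 108 mm across, 41 mm high. Origin: centre of its underside.
- whisk: Bystander: bamboo whisk on its white ceramic stand, 66 mm across, 146 mm high. Origin: centre of its underside.
- teabowl: Bystander: dark tea bowl, 120 mm across, 72 mm high. Origin: centre of its underside.
- cup: Bystander: small white tea cup, 66 mm across, 46 mm high. Origin: centre of its underside.
There are look-alikes about, which are no part of the job. What is shaped like the spade but turquoise is not meant. What is shaped like the scoop but green is not meant.

How it is judged:
By the outcome, as a careful person would: the job done as asked, in the order asked, and still so for the second after the job is handed in, with the robot touching nothing.
Of scoop, spade, pick, brush only 2 to 4 are there at a start; the rules pass over those that are not, and their reading is None.
At some moment in a run one of tongs may be knocked a few centimetres aside while the robot is not near it.
Once in a run the grip may slacken for a moment while it holds something.
It also fails if it takes over 210 s, if anything falls off the work surface, if the arm or the gripper's body presses on something with over 40 N, if the wrist force passes 120 N, or if a joint passes its speed limit or range.

### The arm

A 6-joint arm with a two-finger parallel gripper is mounted at the origin on the work surface. World frame = base frame: x ahead of the robot, y to its left, z up, the work surface at z = 0. Lengths are in m, angles in degrees, forces in N, time in s.
With the tool pointing down it reaches from about 0.35 to 0.875 m from the base axis. Payload 4.2 kg.
Tool frame: the origin (TCP) lies on the mounting face of the last link; the fingertips stand 182 mm ahead of it and the grasp point (between the pads) lies 164 mm ahead of it (r.tcp_to_grasp is the distance from the TCP to the grasp point, in m); z points along the fingers, y is the line along which they close (so a half turn about z gives the same grasp; the last joint's range is limited). The gripper opens to 87 mm and grips with 3 to 60 N. Pads are 19 mm wide; open, the fingers measure 117 mm over their backs; the gripper's body (75 mm by 190 mm) begins 51 mm behind the grasp point.
Start: joints at [-48.724, 22.042, 0.453, 0, -68.411, -14.817], TCP at [0.278, -0.56, 0.405] pointing down, gripper open.
Joint ranges: [-179.83, 179.83], [-69.29, 118.12], [-61.27, 80.66], [-181.25, 117.63], [-171.15, -9.14], [-177.46, 177.46]. Speed limits (degrees/s): [159.86, 159.86, 180, 180, 180, 180].

### API

Orientations are given as a 3x3 rotation matrix whose columns are the frame's x, y, z axes.
In Python, from station import sense, eyes, r gives the robot as it stands.
- The arm moves only by the tool jog_arm, never from a script. Its argument "increments" is a list of rows, each a list of 4 numbers: the shift along the tool's x, y, z normalised to -1 to 1, where 1 is 0.02 m, then the turn about the tool's z normalised to -1 to 1, where 1 is 0.08 rad. A call has 1 to 10 rows; each row shifts and turns the commanded pose from where the row before left it, along the tool's axes as they then stand; what a row does not reach is not made up. A row lasts 1/10 s, in which the tool goes at most 50 mm and 8.59 degrees, less where a joint would pass 70% of its speed; a pose out of reach is approached as far as the arm can. A call with a number of a shift or a turn outside -1 to 1 is refused whole. A call with a gripper value outside its range is refused whole. "grip" is the finger opening in mm, from 0 to 87, set as the call begins (left out, the last holds). The fingers move at their own pace and stop on an object; the grip force is fixed at half the most. Time passes only in rows, so rows that do not move let the fingers close. It gives the time, the measured TCP pose, the force, the opening and the grip force at its end, in the units of the state.
- sense(): the state, without advancing time (a new reading comes with each control period).
- eyes.capture(name): name is "side" or "top"; returns the picture (480x640x3 uint8, blue, green, red); there is no depth.
- eyes.get_calibration(name): a dict with "camera_matrix" (3x3 intrinsics, pixels), "k1" (the pictures are not rectified: a ray, as slopes to the right and down, at radius r is drawn at 1 + k1 r^2 times it, then the intrinsics apply), "R" (3x3) and "t" (3): a world point X has camera coordinates R X + t. Camera axes: x right, y down, z forward; pixel columns grow to the right and rows downward; lengths in m; the calibration is good to about 2 mm. A picture is of the moment at which its call begins. get_calibration takes no time and is no camera call.
- r.finish_job(): hands the job in; it is judged then, once.
Trained networks look in the newest picture that a camera, given by its name, has taken for a name from the list of things; names that differ only in an ending like _2 or _b are one class to them, and where a whole thing is asked for, a point or a joint stands for the part that bears it (a point fixed in the world has none). Each returns a list of dicts, best first, with "conf" (0 to 1); they miss things now and then, are a little off and sometimes report something else, mostly with a low value. They report only what shows in the picture. A call takes as long as a camera call. They do not tell look-alikes from the thing itself.
- eyes.spot_in(camera, name): "centre" ([x, y, z] in m, in world coordinates, good to about 4 mm: the middle of the surface that is visible of it).
- eyes.outline_of(camera, name): "mask" (480x640 bool, what is visible of it).
The state is a dict: "time_s": time; "joints": joint angles; "joint_velocities": joint speeds; "effort": joint torques, N m; "tcp_pos": TCP position; "ee_rot": TCP orientation; "wrist_force": force on the tool from outside, world axes, zero at the start; "moment": the same for the moment, N m; "gripper_width": opening from 0.0 (shut) to 1.0 (fully open); "gripper_force": force on a finger pad.
Only numpy, scipy, OpenCV 4.12 (cv2) and the standard library are available. Lean on these libraries where they do the work, as an engineer would, in place of code of your own. Each camera call takes 0.05 s, during which the arm holds its last target. There are 200 camera calls.

## Working session

There is one attempt and no reset: what is moved stays moved. The work goes in short steps, Python scripts to look and compute and a tool call to move; the robot and the scene stay as the last step left them, time stands still between calls to the robot, and variables do not carry over. Pictures are saved under pics/ and viewed, at most 14 in all, crops included, and the job is handed in when it is done.

Besides the shell and the picture viewer there is one more tool, called after "Call:" as name(argument=value, ...), one argument or row to a line, values as JSON. jog_arm: Moves the arm, as the interface text tells. Its arguments: {"type":"object","properties":{"increments":{"type":"array"},"grip":{"type":"number"}},"required":["increments"]}

```bash
ls; mkdir -p pics; python3 - <<'E'
from station import sense, eyes, r
import cv2, numpy as np
s=sense(); print(s)
for n in ("side","top"):
    im=eyes.capture(n); cv2.imwrite(f"pics/{n}0.png",im)
    c=eyes.get_calibration(n); print(n,c)
    for o in ["case","lid","lid_lug","hasp","hasp_tab","block","scoop","spade","pick","brush","tongs","caddy","incense_box","kettle_lid","whisk","teabowl","cup"]:
        print(n,o,[(np.round(d["centre"],3).tolist(),round(d["conf"],2)) for d in eyes.spot_in(n,o)[:3]])
E
```

```text
pics
{'time_s': 0.0, 'joints': array([-4.87227983e+01,  2.20906226e+01,  3.78970172e-01, -2.91788090e-02,
       -6.84108436e+01, -1.48172981e+01]), 'joint_velocities': array([ 0.02221225,  0.10513286,  0.03396867,  0.0544523 ,  0.08025678,
       -0.03509125]), 'effort': array([-6.32430310e-04, -3.90660059e+01,  1.87405998e+01,  4.21989486e+00,
        1.10384321e-02, -1.94299637e-04]), 'tcp_pos': array([ 0.27842656, -0.55932185,  0.40365461]), 'ee_rot': array([[-8.95330053e-01, -4.45402047e-01, -1.05450921e-03],
       [-4.45403287e-01,  8.95328001e-01,  1.91909344e-03],
       [ 8.93634781e-05,  2.18790390e-03, -9.99997603e-01]]), 'wrist_force': array([-0.14256073,  0.62614212, -0.31421768]), 'moment': array([0.01822958, 0.02363132, 0.04648245]), 'gripper_force': 0.0, 'gripper_width': 1.0011303964487852}
side {'camera_matrix': array([[460.70603344,   0.        , 325.40299672],
       [  0.        , 460.70603344, 240.18913644],
       [  0.        ,   0.        ,   1.        ]]), 'k1': -0.11035894568925878, 'R': array([[-0.78737727, -0.61634238,  0.01261383],
       [-0.33594414,  
[... 1711 characters left out ...]
 [([0.571, -0.15, 0.08], 0.97)]
top hasp [([0.535, -0.151, 0.088], 0.65)]
top hasp_tab [([0.542, -0.155, 0.089], 0.82)]
top block [([0.555, 0.169, 0.088], 0.82)]
top scoop [([0.725, 0.19, 0.134], 0.71), ([0.646, 0.17, 0.158], 0.54)]
top spade [([0.526, 0.171, 0.166], 0.59)]
top pick [([0.533, -0.152, 0.089], 0.29)]
top brush []
top tongs [([0.469, 0.35, 0.015], 0.94), ([0.535, -0.155, 0.083], 0.3), ([0.57, -0.153, 0.081], 0.26)]
top caddy []
top incense_box [([0.416, 0.047, 0.038], 0.91)]
top kettle_lid [([0.796, 0.098, 0.008], 0.73)]
top whisk [([0.454, -0.432, 0.083], 0.85)]
top teabowl [([0.564, -0.451, 0.028], 0.59)]
top cup [([0.72, -0.356, 0.026], 0.96), ([0.573, -0.154, 0.082], 0.55)]
```

View pics/side0.png

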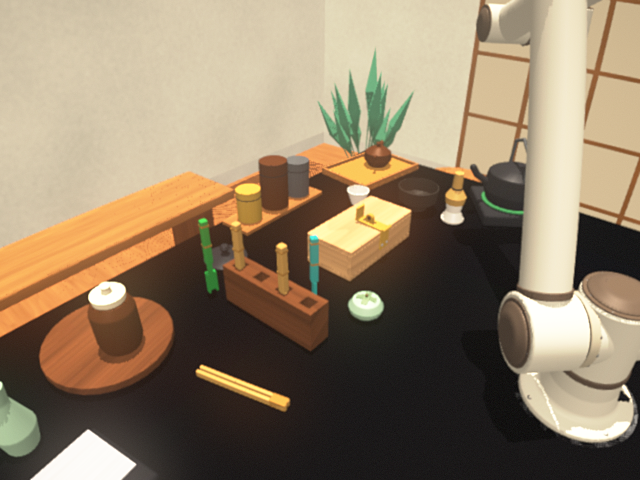

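View pics/top0.png

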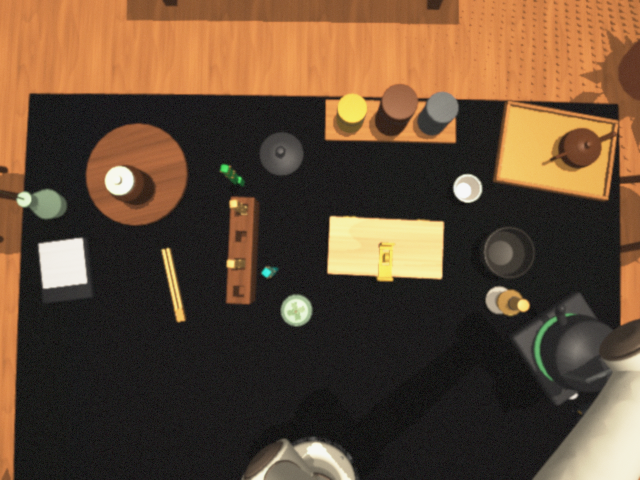

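The top view shows the case lid spanning about (328–443, 217–277) with the hasp at (385, 262). The block is at (242, 250), with tools at (238, 207) and (235, 263), and the tongs are at (173, 285). The turquoise look-alike (268, 271) and the green one (232, 175) both stand outside the block. So the job is two tools plus the tongs.

```bash
cat > h.py <<'E'
from station import sense, eyes, r
import cv2, numpy as np
C={n:eyes.get_calibration(n) for n in("side","top")}
def ray(n,uv):
    c=C[n];K=c["camera_matrix"];uv=np.atleast_2d(np.asarray(uv,float))
    p=cv2.undistortPoints(uv.reshape(-1,1,2),K,np.array([c["k1"],0,0,0,0])).reshape(-1,2)
    d=np.c_[p,np.ones(len(p))]@c["R"]
    return -c["R"].T@c["t"], d/np.linalg.norm(d,axis=1,keepdims=True)
def plane(n,uv,z):
    o,d=ray(n,uv); return o+d*((z-o[2])/d[:,2:])
def proj(n,X):
    c=C[n]; return cv2.projectPoints(np.atleast_2d(np.asarray(X,float)),cv2.Rodrigues(c["R"])[0],c["t"],c["camera_matrix"],np.array([c["k1"],0,0,0,0]))[0].reshape(-1,2)
def tri(us,ut):
    A=np.zeros((3,3));b=np.zeros(3)
    for n,u in(("side",us),("top",ut)):
        o,d=ray(n,u);P=np.eye(3)-np.outer(d[0],d[0]);A+=P;b+=P@o
    return np.linalg.solve(A,b)
def masks(n,o,k=3,cm=.3): return [d["mask"] for d in eyes.outline_of(n,o)[:k] if d["conf"]>cm]
def jog(dw):  # world vector m -> tool-axis units
    return np.round(sense()["ee_rot"].T@np.asarray(dw)/.02,2)
def grasp():
    s=sense(); return s["tcp_pos"]+s["ee_rot"][:,2]*r.tcp_to_grasp
E
python3 - <<'E'
from h import *
for n in("side","top"): eyes.capture(n)
def rect(n,o,z,k=1):
    for m in masks(n,o,k):
        v,u=np.nonzero(m); P=plane(n,np.c_[u,v],z)[:,:2]
        (c,s,a)=cv2.minAreaRect((P*1000).astype(np.float32)); print(n,o,np.round(c,1),np.round(s,1),round(a,1),len(u))
for o,z in(("lid",.0785),("case",.0785),("hasp",.086),("lid_lug",.1),("hasp_tab",.1),("block",.09),("tongs",.014)): rect("top",o,z,2)
rect("side","tongs",.014)
for n in("side","top"):
  for o in("scoop","spade","pick","brush"):
    for m in masks(n,o,4,.1):
      v,u=np.nonzero(m); p=np.c_[u,v].astype(float); c=p.mean(0); w,V=np.linalg.eigh(np.cov((p-c).T)); a=V[:,1]; t=(p-c)@a
      print(n,o,"c",c.round(1),"dir",a.round(3),"ends",(c+a*t.min()).round(1),(c+a*t.max()).round(1),len(u))
a=cv2.imread("pics/top0.png");b=cv2.imread("pics/side0.png")
z=lambda im,x,y,w,h,f:cv2.resize(im[y:y+h,x:x+w],None,fx=f,fy=f,interpolation=cv2.INTER_CUBIC)
cv2.imwrite("pics/z1.png",np.vstack([np.hstack([z(a,215,155,130,100,3),z(b,195,205,130,100,3)]),np.hstack([z(a,215,225,130,100,3),z(a,322,205,130,100,3)])])[:600,:800])
E
```

```text
top lid [ 569.  -150.9] [260.9 131.3] 88.6 6135
top case [ 565.8 -151.7] [263.2 141.6] 88.7 6603
top hasp [ 541.4 -149.9] [35.2 79.6] 86.3 420
top lid_lug [ 568.9 -148.4] [254.7 127.3] 88.6 6036
top hasp_tab [525.9 187. ] [15.7 40.5] 1.2 144
top hasp_tab [ 542.1 -148.5] [34.7 80.1] 86.7 477
top block [556.6 172.8] [ 64.9 240.4] 89.1 2703
top tongs [471.5 351.9] [175.7  23. ] 14.2 634
side tongs [466.9 356.3] [181.8  25. ] 14.5 1166
side scoop c [207.7 255.2] dir [0.145 0.989] ends [202.4 218.7] [212.8 289.7] 712
side scoop c [237.2 244.6] dir [0.109 0.994] ends [234.7 221.7] [239.8 268.1] 452
side spade c [314.  262.1] dir [0.003 1.   ] ends [313.9 235. ] [314.1 294. ] 490
side spade c [282.4 268.8] dir [0.048 0.999] ends [281.2 243.9] [283.6 294. ] 500
side pick c [243.4 388.2] dir [-0.932 -0.364] ends [287.3 405.3] [196.5 369.8] 1157
side pick c [357.3 193.6] dir [-0.928  0.373] ends [367.2 189.6] [349.5 196.7] 268
top scoop c [237.5 207. ] dir [-0.83  -0.558] ends [245.9 212.6] [229.6 201.7] 175
top scoop c [230.3 174. ] dir [-0.75  -0.661] ends [241.4 183.7] [220.6 165.4] 206
top spade c [235.6 263.5] dir [-1.    0.01] ends [244.  263.4] [227.  263.6] 141
top spade c [269.4 271.5] dir [-0.973  0.232] ends [276.2 269.9] [263. 273.] 95
```

View pics/z1.png

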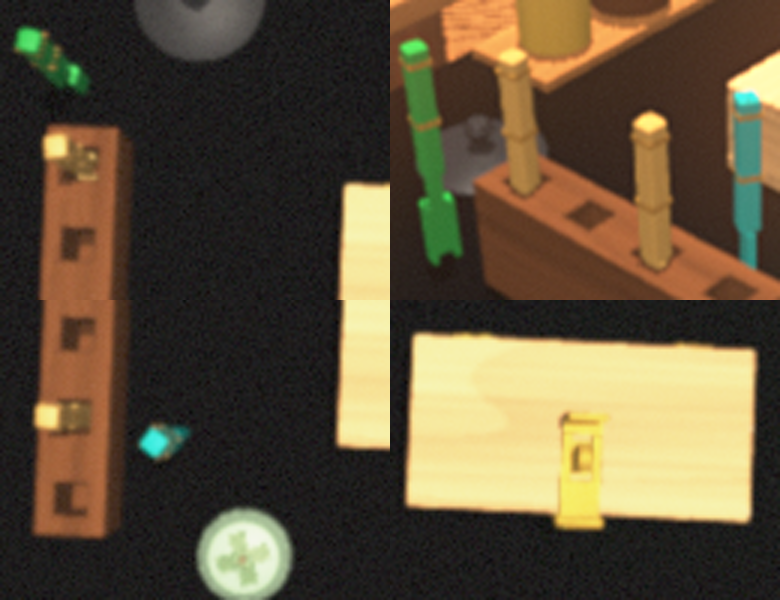

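The crops show handle tops at top-view pixels (233.7, 204) and (230.7, 263.7), with matching side-view pixels (236, 225) and (281.7, 245.7). The lid corners agree with the network, giving a case at about (0.569, −0.151) with yaw −1.4°, and the hasp lies nearly flat. Next I'll triangulate the tools and the tab.

```bash
python3 - <<'E'
from h import *
for k,us,ut,se,te in((1,(236,225),(233.7,204),(240,266.7),(241.7,208.3)),(2,(281.7,245.7),(230.7,263.7),(284,290),(240,263.7))):
    T=tri(us,ut); print(k,"top",T.round(4),"resid",(proj("side",T)-us).round(1),"exit side",plane("side",se,.09).round(3),"exit top",plane("top",te,.09).round(3))
for c in((329.3,216.3),(444,221.3),(442.3,278.7),(327.7,274)): print(plane("top",c,.0785).round(4))
print("lug top",plane("top",(322+193/3,205+158/3),.1065).round(4))
print("tongs",tri((243.4,388.2),(173.5,285)).round(4))
# predict tab for hasp 0
c=np.array([.569,-.151,0]);a=np.deg2rad(-1.4);R=np.array([[np.cos(a),-np.sin(a),0],[np.sin(a),np.cos(a),0],[0,0,1]])
for h in(0,.2):
  p=[c+R@np.array([-.071+x*np.cos(h)-z*np.sin(h),y,.0835+x*np.sin(h)+z*np.cos(h)]) for x,z in((.082,.032),(.079,.022)) for y in(-.015,.015)]
  print(h,np.round(p,3).tolist(),proj("top",p).round(1).tolist(),proj("side",p).round(1).tolist())
b=cv2.imread("pics/side0.png");cv2.imwrite("pics/z2.png",cv2.resize(b[190:280,300:420],None,fx=5,fy=5,interpolation=cv2.INTER_CUBIC))
s=sense();print(grasp(),s["tcp_pos"])
E
```

```text
1 top [0.6489 0.1769 0.1855] resid [[-0.2 -0. ]] exit side [[0.644 0.181 0.09 ]] exit top [[0.651 0.177 0.09 ]]
2 top [0.5255 0.1789 0.1886] resid [[-0.3 -0. ]] exit side [[0.522 0.181 0.09 ]] exit top [[0.526 0.177 0.09 ]]
[[ 0.638  -0.0221  0.0785]]
[[ 0.6319 -0.2845  0.0785]]
[[ 0.5009 -0.2819  0.0785]]
[[ 0.5063 -0.0211  0.0785]]
lug top [[ 0.5458 -0.15    0.1065]]
tongs [0.4678 0.3526 0.0069]
0 [[0.58, -0.166, 0.116], [0.58, -0.136, 0.116], [0.577, -0.166, 0.106], [0.577, -0.136, 0.106]] [[394.5, 242.4], [380.9, 241.8], [393.8, 244.0], [380.3, 243.4]] [[362.0, 204.1], [354.8, 208.5], [362.8, 208.1], [355.6, 212.5]]
0.2 [[0.572, -0.166, 0.131], [0.572, -0.136, 0.131], [0.571, -0.166, 0.121], [0.571, -0.136, 0.121]] [[395.5, 245.8], [381.7, 245.2], [394.7, 246.4], [381.0, 245.8]] [[365.0, 199.4], [357.7, 203.7], [365.1, 203.3], [357.9, 207.7]]
[ 0.27846103 -0.55949119  0.24122285] [ 0.27846652 -0.55950308  0.40472285]
```

View pics/z2.png

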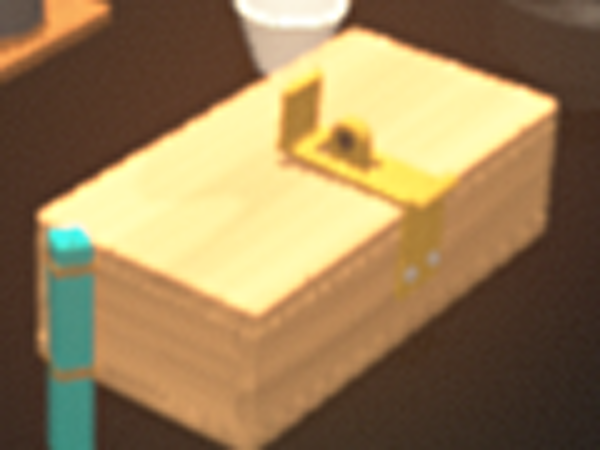

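The tab top appears at side pixels (357, 208)–(364, 204), which fits a hasp angle near 0.03 rad and a tab at about (0.577, −0.1495, 0.106). I'll turn so the fingers close along the case's y, then travel over it.

Call:
jog_arm(
  increments=[
    [0,0,0,0.87],
    [0,0,0,0.87],
    [0,0,0,0.87],
    [0,0,0,0.87],
    [0,0,0,0.87],
    [0,0,0,0.87],
    [0,0,0,0.87],
  ],
  grip=60,
)

```text
time_s: 3.4
tcp_pos: [0.2785, -0.5595, 0.4048]
ee_rot: [[-1.0, 0.028, 0.0], [0.028, 1.0, -0.0], [-0.0, -0.0, -1.0]]
wrist_force: [1.0, 0.1, 0.3]
gripper_width: 0.692
gripper_force: 0.0
```

Call:
jog_arm(
  increments=[
    [-0.55,0.8,0.1,0],
    [-0.55,0.8,0.1,0],
    [-0.55,0.8,0.1,0],
    [-0.55,0.8,0.1,0],
    [-0.55,0.8,0.1,0],
    [-0.55,0.8,0.1,0],
    [-0.55,0.8,0.1,0],
    [-0.55,0.8,0.1,0],
    [-0.55,0.8,0.1,0],
    [-0.55,0.8,0.1,0],
  ],
)

```text
time_s: 4.4
tcp_pos: [0.3929, -0.4017, 0.3848]
ee_rot: [[-1.0, 0.025, 0.0], [0.025, 1.0, -0.0], [-0.0, -0.0, -1.0]]
wrist_force: [0.7, 0.2, -0.7]
gripper_width: 0.691
gripper_force: 0.0
```

Call:
jog_arm(
  increments=[
    [-0.55,0.8,0.1,0],
    [-0.55,0.8,0.1,0],
    [-0.55,0.8,0.1,0],
    [-0.55,0.8,0.1,0],
    [-0.55,0.8,0.1,0],
    [-0.55,0.8,0.1,0],
    [-0.55,0.8,0.1,0],
    [-0.55,0.8,0.1,0],
    [-0.55,0.8,0.1,0],
    [-0.55,0.8,0.1,0],
  ],
)

```text
time_s: 5.4
tcp_pos: [0.507, -0.2445, 0.3648]
ee_rot: [[-1.0, 0.025, 0.0], [0.025, 1.0, -0.0], [-0.0, -0.0, -1.0]]
wrist_force: [0.5, -0.4, 0.2]
gripper_width: 0.686
gripper_force: 0.0
```

Call:
jog_arm(
  increments=[
    [-0.55,0.8,0.1,0],
    [-0.55,0.8,0.1,0],
    [-0.55,0.8,0.1,0],
    [-0.55,0.8,0.1,0],
    [-0.55,0.8,0.1,0],
    [-0.55,0.8,0.1,0],
    [0,0,0,0],
    [0,0,0,0],
  ],
)

```text
time_s: 6.2
tcp_pos: [0.5753, -0.1503, 0.3525]
ee_rot: [[-1.0, 0.025, -0.001], [0.025, 1.0, -0.0], [0.001, -0.0, -1.0]]
wrist_force: [-0.1, 0.3, 0.5]
gripper_width: 0.69
gripper_force: 0.0
```

```bash
python3 - <<'E'
from h import *
s=sense();g=grasp();print(g,s["ee_rot"].round(4).tolist(),s["wrist_force"])
print(jog(np.array([.577,-.1495,.108])-g))
n="side";b=eyes.capture(n);t=eyes.capture("top")
cv2.imwrite("pics/z3.png",np.hstack([cv2.resize(b[90:290,280:460],(400,444)),cv2.resize(t[150:350,300:480],(400,444))]))
E
```

```text
[ 0.57517778 -0.15034788  0.18897858] [[-0.9997, 0.0245, -0.0006], [0.0245, 0.9997, -0.0], [0.0006, -0.0, -1.0]] [-0.07223348  0.33081352  0.53599806]
[-0.09  0.04  4.05]
```

View pics/z3.png

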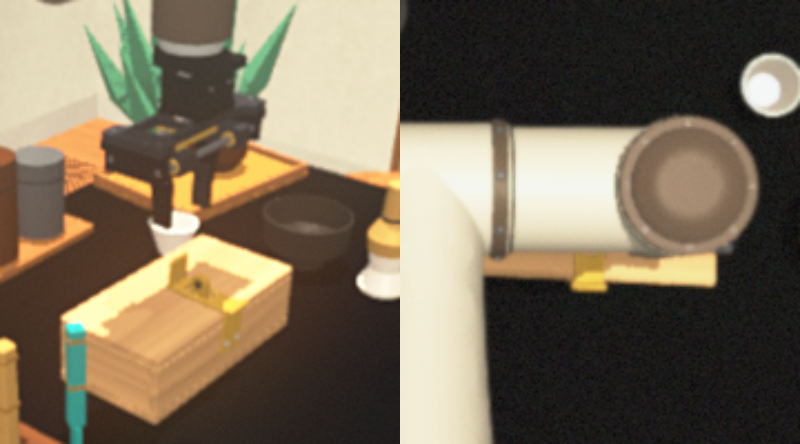

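The fingers hang over the tab at about (185, 265) in the left view, and the body's long side lies along the closing axis. I'll descend and grip the tab.

Call:
jog_arm(
  increments=[
    [-0.1,0.04,0.8,0],
    [0,0,0.8,0],
    [0,0,0.8,0],
    [0,0,0.8,0],
    [0,0,0.8,0],
    [0,0,0,0],
  ],
)

```text
time_s: 6.9
tcp_pos: [0.5758, -0.1507, 0.2707]
ee_rot: [[-1.0, 0.027, -0.005], [0.027, 1.0, 0.0], [0.005, 0.0, -1.0]]
wrist_force: [0.6, -0.1, -0.7]
gripper_width: 0.686
gripper_force: 0.0
```

Call:
jog_arm(
  increments=[
    [0,0,0,0],
    [0,0,0,0],
    [0,0,0,0],
    [0,0,0,0],
    [0,0,0,0],
  ],
  grip=24,
)

```text
time_s: 7.4
tcp_pos: [0.5772, -0.1524, 0.2739]
ee_rot: [[-1.0, 0.024, 0.0], [0.024, 1.0, -0.005], [-0.001, -0.005, -1.0]]
wrist_force: [0.3, -11.6, 0.6]
gripper_width: 0.338
gripper_force: 30.0
```

Call:
jog_arm(
  increments=[
    [0,-0.1,0,0],
    [0.17,0,-0.37,0],
    [0.17,0,-0.36,0],
    [0.23,0,-0.33,0],
    [0.24,0,-0.32,0],
    [0.58,0,-0.55,0],
    [0.68,0,-0.43,0],
  ],
)

```text
time_s: 8.1
tcp_pos: [0.5369, -0.152, 0.3217]
ee_rot: [[-1.0, 0.025, 0.007], [0.025, 1.0, -0.003], [-0.007, -0.002, -1.0]]
wrist_force: [3.6, -6.4, -1.8]
gripper_width: 0.337
gripper_force: 30.0
```

Call:
jog_arm(
  increments=[
    [0.75,0,-0.3,0],
    [0.78,0,-0.15,0],
    [0.8,0,0,0],
    [0.78,0,0.16,0],
    [0.74,0,0.3,0],
    [0.66,0,0.44,0],
    [0,0,0,0],
    [0,0,0,0],
  ],
)

```text
time_s: 8.9
tcp_pos: [0.4448, -0.1496, 0.3122]
ee_rot: [[-1.0, 0.025, 0.0], [0.025, 1.0, -0.002], [-0.0, -0.002, -1.0]]
wrist_force: [-3.3, -6.6, 3.9]
gripper_width: 0.338
gripper_force: 30.0
```

```bash
python3 - <<'E'
from h import *
s=sense();print(grasp(),s["wrist_force"],s["gripper_width"]*87)
b=eyes.capture("side")
cv2.imwrite("pics/z4.png",cv2.resize(b[100:280,280:460],(600,600)))
E
```

```text
[ 0.44484053 -0.14998345  0.14866157] [-3.30159515 -6.58627063  3.87366712] 29.378180662542217
```

View pics/z4.png

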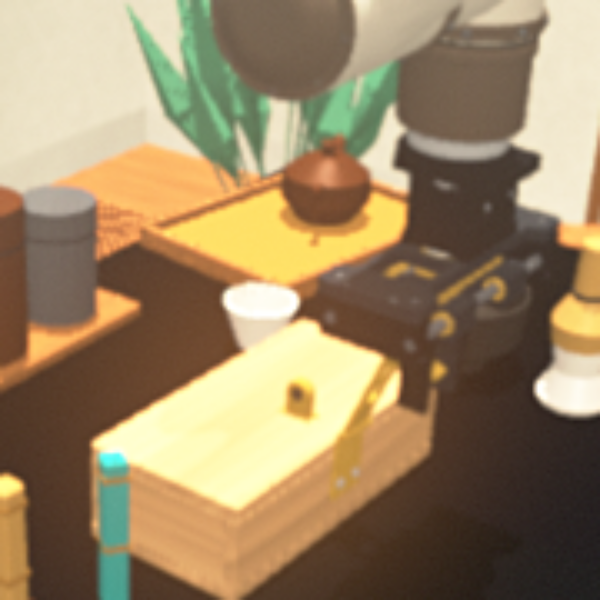

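The hasp strap now leans over the front at about (370, 420) and the lug stands free at (298, 398). Next I'll release the tab and grip the lug.

Call:
jog_arm(
  increments=[
    [0,0,0,0],
    [0,0,0,0],
    [0,0,0,0],
    [0,0,-1,0],
    [0,0,-1,0],
    [0,0,-1,0],
  ],
  grip=48,
)

```text
time_s: 9.55
tcp_pos: [0.4454, -0.1485, 0.3715]
ee_rot: [[-1.0, 0.025, -0.001], [0.025, 1.0, 0.0], [0.001, 0.0, -1.0]]
wrist_force: [-0.2, -0.4, 0.8]
gripper_width: 0.553
gripper_force: 0.0
```

Call:
jog_arm(
  increments=[
    [-1,-0.08,0,0],
    [-1,0,0,0],
    [-1,0,0,0],
    [-1,0,0,0],
    [-1,0,0,0],
    [0,0,0,0],
    [0,0,0,0],
  ],
)

```text
time_s: 10.25
tcp_pos: [0.5452, -0.1527, 0.3703]
ee_rot: [[-1.0, 0.025, -0.002], [0.025, 1.0, 0.001], [0.002, 0.0, -1.0]]
wrist_force: [0.1, -0.1, -0.0]
gripper_width: 0.55
gripper_force: 0.0
```

```bash
python3 - <<'E'
from h import *
s=sense();g=grasp();print(g,s["wrist_force"],jog(np.array([.546,-.154,.1035])-g))
b=eyes.capture("side");print([(d["centre"].round(3) if hasattr(d["centre"],'round') else d["centre"],d["conf"]) for d in eyes.spot_in("side","lid_lug")])
cv2.imwrite("pics/z5.png",cv2.resize(b[100:280,280:460],(600,600)))
E
```

```text
[ 0.54494858 -0.15257759  0.20681889] [ 0.06069228 -0.05929361 -0.00331815] [-0.06 -0.07  5.17]
[([0.5659, -0.1187, 0.0786], 0.59)]
```

View pics/z5.png

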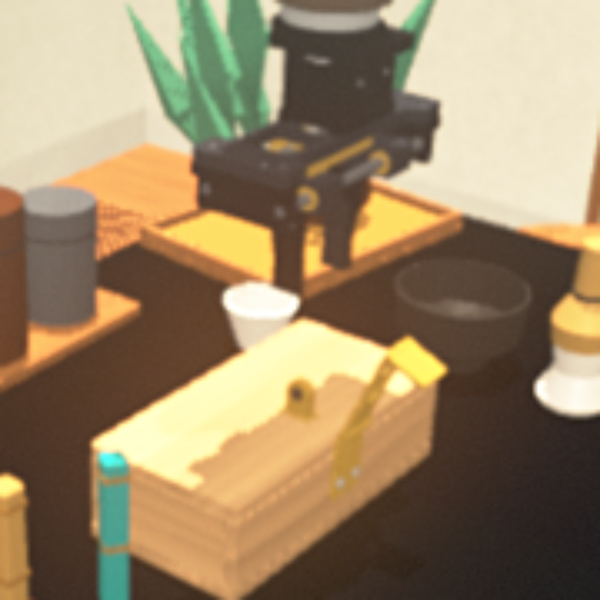

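The strap stays over the front at about (385, 410) and the fingers hang above the lug. I'll descend and grip it.

Call:
jog_arm(
  increments=[
    [-0.06,-0.06,0.9,0],
    [0,0,0.9,0],
    [0,0,0.9,0],
    [0,0,0.9,0],
    [0,0,0.9,0],
    [0,0,0.65,0],
    [0,0,0,0],
    [0,0,0,0],
  ],
)

```text
time_s: 11.15
tcp_pos: [0.5465, -0.1542, 0.2685]
ee_rot: [[-1.0, 0.025, 0.001], [0.025, 1.0, -0.0], [-0.001, -0.0, -1.0]]
wrist_force: [-0.4, 0.3, 0.5]
gripper_width: 0.553
gripper_force: 0.0
```

Call:
jog_arm(
  increments=[
    [0,0,0,0],
    [0,0,0,0],
    [0,0,0,0],
    [0,0,0,0],
    [0,0,0,0],
    [0,0,0,0],
  ],
  grip=4,
)

```text
time_s: 11.75
tcp_pos: [0.5464, -0.1534, 0.268]
ee_rot: [[-1.0, 0.026, 0.0], [0.026, 1.0, 0.002], [-0.0, 0.002, -1.0]]
wrist_force: [-1.2, 13.2, 3.8]
gripper_width: 0.105
gripper_force: 6.6
```

Call:
jog_arm(
  increments=[
    [0,0.08,0,0],
    [0,0,0,0],
    [0,0,0,0],
  ],
)

```text
time_s: 12.05
tcp_pos: [0.5465, -0.1527, 0.268]
ee_rot: [[-1.0, 0.025, 0.0], [0.025, 1.0, -0.0], [-0.0, -0.0, -1.0]]
wrist_force: [-0.4, -0.3, -0.3]
gripper_width: 0.097
gripper_force: 30.0
```

Call:
jog_arm(
  increments=[
    [-0.18,0,-0.36,0],
    [-0.21,0,-0.35,0],
    [-0.24,0,-0.33,0],
    [-0.26,0,-0.31,0],
    [-0.29,0,-0.29,0],
    [-0.31,0,-0.26,0],
    [-0.33,0,-0.23,0],
  ],
)

```text
time_s: 12.75
tcp_pos: [0.5801, -0.1537, 0.3099]
ee_rot: [[-1.0, 0.026, -0.014], [0.026, 1.0, 0.001], [0.014, 0.0, -1.0]]
wrist_force: [-11.3, -0.2, 0.4]
gripper_width: 0.105
gripper_force: 30.0
```

Call:
jog_arm(
  increments=[
    [-0.35,0,-0.2,0],
    [-0.37,0,-0.17,0],
    [-0.38,0,-0.14,0],
    [-0.39,0,-0.11,0],
    [-0.4,0,-0.08,0],
    [-0.4,0,-0.04,0],
    [-0.41,0,0,0],
  ],
)

```text
time_s: 13.45
tcp_pos: [0.6365, -0.1549, 0.3292]
ee_rot: [[-1.0, 0.025, -0.001], [0.025, 1.0, -0.001], [0.001, -0.001, -1.0]]
wrist_force: [-5.6, 0.4, 6.9]
gripper_width: 0.1
gripper_force: 30.0
```

Call:
jog_arm(
  increments=[
    [-0.4,0,0.03,0],
    [-0.4,0,0.06,0],
    [-0.4,0,0.1,0],
    [-0.39,0,0.13,0],
    [-0.37,0,0.16,0],
    [-0.36,0,0.19,0],
    [0,0,0,0],
    [0,0,0,0],
  ],
)

```text
time_s: 14.25
tcp_pos: [0.6853, -0.1561, 0.3163]
ee_rot: [[-1.0, 0.024, 0.01], [0.024, 1.0, -0.002], [-0.011, -0.002, -1.0]]
wrist_force: [3.0, -1.8, 3.4]
gripper_width: 0.103
gripper_force: 3.0
```

```bash
python3 - <<'E'
from h import *
s=sense();g=grasp();print(g,s["wrist_force"])
v=g-np.array([.634,0,.0665]);print("lid angle",np.arctan2(v[2],-v[0])-np.deg2rad(23.4),np.hypot(v[0],v[2]))
b=eyes.capture("side")
cv2.imwrite("pics/z6.png",cv2.resize(b[80:280,260:460],(600,600)))
E
```

```text
[ 0.68706226 -0.1563907   0.15276788] [ 2.9823422  -1.75637615  3.37684704]
lid angle 1.713828471321166 0.10128055550688866
```

View pics/z6.png

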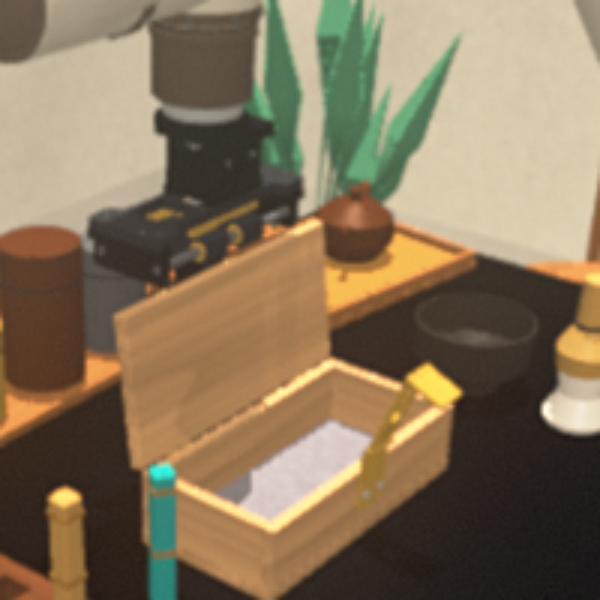

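The lid stands open at about 1.7 rad and the interior is clear. I'll release the lug, rise straight up, and turn so the fingers close along the case's x.

Call:
jog_arm(
  increments=[
    [0,0,0,0],
    [0,0,0,0],
    [0,0,0,0],
    [0,0,-0.5,0],
    [0,0,-1,0],
    [0,0,-1,0],
    [0,0,-1,0],
    [0,0,-1,0],
    [0,0,-1,0],
    [0,0,-1,0],
  ],
  grip=40,
)

```text
time_s: 15.3
tcp_pos: [0.683, -0.156, 0.4434]
ee_rot: [[-1.0, 0.025, 0.0], [0.025, 1.0, 0.0], [-0.0, 0.0, -1.0]]
wrist_force: [-0.7, -0.2, -0.5]
gripper_width: 0.458
gripper_force: 0.0
```

Call:
jog_arm(
  increments=[
    [0,0.5,-0.4,-0.98],
    [0,0.5,-0.4,-0.98],
    [0,0,0,-0.98],
    [0,0,0,-0.98],
    [0,0,0,-0.98],
    [0,0,0,-0.98],
    [0,0,0,-0.98],
    [0,0,0,-0.98],
    [0,0,0,-0.98],
    [0,0,0,-0.98],
  ],
)

```text
time_s: 16.3
tcp_pos: [0.6828, -0.136, 0.4585]
ee_rot: [[-0.724, -0.69, -0.0], [-0.69, 0.724, -0.0], [0.0, 0.0, -1.0]]
wrist_force: [-0.1, 0.4, -0.2]
gripper_width: 0.467
gripper_force: 0.0
```

Call:
jog_arm(
  increments=[
    [0,0,0,-0.98],
    [0,0,0,-0.98],
    [0,0,0,-0.98],
    [0,0,0,-0.98],
    [0,0,0,-0.98],
    [0,0,0,-0.98],
    [0,0,0,-0.98],
    [0,0,0,-0.98],
    [0,0,0,-0.98],
    [0,0,0,-0.98],
  ],
)

```text
time_s: 17.3
tcp_pos: [0.6828, -0.136, 0.4585]
ee_rot: [[-0.025, -1.0, -0.0], [-1.0, 0.025, 0.0], [-0.0, 0.0, -1.0]]
wrist_force: [-0.4, 0.5, -0.2]
gripper_width: 0.46
gripper_force: 0.0
```

```bash
python3 - <<'E'
from h import *
s=sense();g=grasp();print(g,s["ee_rot"].round(3).tolist(),s["joints"].round(0))
print("green",tri((202.7,220.7),(224.3,168.3)).round(3))
print("turq",tri((313,236.5),(266,272)).round(3))
print(jog(np.array([.649,.177,.25])-g),jog([0,-.0,-.072]), jog(np.array([.5255,.179,.25])-g))
# case rim check with lid open
eyes.capture("top");im=eyes.capture("top");cv2.imwrite("pics/top7.png",im)
E
```

```text
[ 0.68279895 -0.13604192  0.29500881] [[-0.025, -1.0, -0.0], [-1.0, 0.025, 0.0], [-0.0, 0.0, -1.0]] [  2.  28.  17.  -0. -79.  -3.]
green [0.724 0.2   0.178]
turq [0.51  0.107 0.18 ]
[-15.61   2.08   2.25] [ 0.  -0.   3.6] [-15.55   8.26   2.25]
```

Call:
jog_arm(
  increments=[
    [-0.92,0.12,0.1,0],
    [-0.92,0.12,0.1,0],
    [-0.92,0.12,0.1,0],
    [-0.92,0.12,0.1,0],
    [-0.92,0.12,0.1,0],
    [-0.92,0.12,0.1,0],
    [-0.92,0.12,0.1,0],
    [-0.92,0.12,0.1,0],
    [-0.92,0.12,0.1,0],
  ],
)

```text
time_s: 18.3
tcp_pos: [0.6659, 0.0317, 0.4398]
ee_rot: [[-0.028, -1.0, 0.0], [-1.0, 0.028, -0.0], [0.0, -0.0, -1.0]]
wrist_force: [0.2, 0.0, 0.4]
gripper_width: 0.461
gripper_force: 0.0
```

Call:
jog_arm(
  increments=[
    [-0.92,0.12,0.1,0],
    [-0.92,0.12,0.1,0],
    [-0.92,0.12,0.1,0],
    [-0.92,0.12,0.1,0],
    [-0.92,0.12,0.1,0],
    [-0.92,0.12,0.1,0],
    [-0.92,0.12,0.1,0],
    [-0.91,0.12,0.1,0],
    [0,0,0,0],
    [0,0,0,0],
  ],
)

```text
time_s: 19.3
tcp_pos: [0.651, 0.1783, 0.4237]
ee_rot: [[-0.027, -1.0, -0.0], [-1.0, 0.027, -0.0], [0.0, 0.0, -1.0]]
wrist_force: [-0.4, -0.5, 0.5]
gripper_width: 0.462
gripper_force: 0.0
```

```bash
python3 - <<'E'
from h import *
g=grasp();print(g,jog(np.array([.649,.177,.178])-g))
b=eyes.capture("side");t=eyes.capture("top")
cv2.imwrite("pics/z8.png",np.hstack([cv2.resize(b[140:290,190:330],(420,450)),cv2.resize(t[150:300,200:320],(360,450))]))
E
```

```text
[0.65091507 0.17823521 0.26024692] [0.06 0.09 4.11]
```

View pics/z8.png

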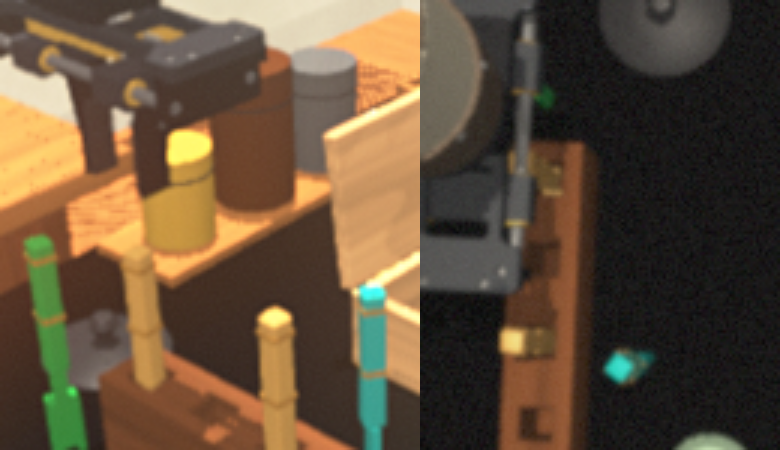

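The open fingers, at (98, 165) and (150, 195), straddle the far tool's top at (138, 250). I'll descend and grip.

Call:
jog_arm(
  increments=[
    [0.06,0.09,0.6,0],
    [0,0,0.6,0],
    [0,0,0.6,0],
    [0,0,0.6,0],
    [0,0,0.6,0],
    [0,0,0.6,0],
    [0,0,0.5,0],
    [0,0,0,0],
  ],
)

```text
time_s: 20.2
tcp_pos: [0.6489, 0.1763, 0.3396]
ee_rot: [[-0.028, -1.0, -0.004], [-1.0, 0.028, -0.001], [0.002, 0.003, -1.0]]
wrist_force: [0.7, -0.8, -0.3]
gripper_width: 0.464
gripper_force: 0.0
```

Call:
jog_arm(
  increments=[
    [0,0,0,0],
    [0,0,0,0],
    [0,0,0,0],
    [0,0,0,0],
    [0,0,0,0],
    [0,0,0,0],
  ],
  grip=10,
)

```text
time_s: 20.8
tcp_pos: [0.6493, 0.1764, 0.3425]
ee_rot: [[-0.028, -1.0, 0.001], [-1.0, 0.028, 0.0], [-0.0, -0.001, -1.0]]
wrist_force: [-0.3, -0.5, 0.8]
gripper_width: 0.178
gripper_force: 30.0
```

Gripped at 15.5 mm, which matches the handle. I'll pull it out and carry it over the case.

Call:
jog_arm(
  increments=[
    [0,0,-0.5,0],
    [0,0,-0.9,0],
    [0,0,-0.9,0],
    [0,0,-0.9,0],
    [0,0,-0.9,0],
    [0,0,-0.9,0],
    [0,0,-0.9,0],
    [0,0,-0.9,0],
    [0,0,-0.9,0],
    [0,0,-0.5,0],
  ],
)

```text
time_s: 21.8
tcp_pos: [0.649, 0.1762, 0.5084]
ee_rot: [[-0.028, -1.0, 0.003], [-1.0, 0.028, 0.001], [-0.001, -0.003, -1.0]]
wrist_force: [-0.3, -0.0, 0.1]
gripper_width: 0.176
gripper_force: 30.0
```

Call:
jog_arm(
  increments=[
    [0.5,0.12,0,0],
    [0.94,0.22,0,0],
    [0.94,0.22,0,0],
    [0.94,0.22,0,0],
    [0.94,0.22,0,0],
    [0.94,0.22,0,0],
    [0.94,0.22,0,0],
    [0.94,0.22,0,0],
    [0.94,0.22,0,0],
    [0.94,0.22,0,0],
  ],
)

```text
time_s: 22.8
tcp_pos: [0.6017, -0.0031, 0.506]
ee_rot: [[-0.028, -1.0, 0.0], [-1.0, 0.028, 0.0], [-0.0, -0.0, -1.0]]
wrist_force: [0.2, -1.1, -0.5]
gripper_width: 0.181
gripper_force: 30.0
```

Call:
jog_arm(
  increments=[
    [0.94,0.22,0,0],
    [0.94,0.22,0,0],
    [0.94,0.22,0,0],
    [0.94,0.22,0,0],
    [0.94,0.22,0,0],
    [0.94,0.22,0,0],
    [0.94,0.22,0,0],
    [0.94,0.22,0,0],
    [0.94,0.22,0,0],
    [0.94,0.22,0,0],
  ],
)

```text
time_s: 23.8
tcp_pos: [0.5523, -0.1897, 0.5059]
ee_rot: [[-0.028, -1.0, 0.0], [-1.0, 0.028, -0.0], [0.0, -0.0, -1.0]]
wrist_force: [0.5, -0.3, 0.1]
gripper_width: 0.18
gripper_force: 30.0
```

Call:
jog_arm(
  increments=[
    [0.94,0.22,0,0],
    [0.94,0.22,0,0],
    [0.5,0.1,0,0],
    [0,0,0,0],
    [0,0,0,0],
  ],
)

```text
time_s: 24.3
tcp_pos: [0.5407, -0.2355, 0.5058]
ee_rot: [[-0.028, -1.0, 0.0], [-1.0, 0.028, 0.0], [-0.0, -0.0, -1.0]]
wrist_force: [0.1, 0.5, -1.1]
gripper_width: 0.181
gripper_force: 30.0
```

```bash
python3 - <<'E'
from h import *
s=sense();g=grasp();print(g,s["gripper_width"]*87,s["gripper_force"],jog(np.array([.540,-.2326,.19])-g))
b=eyes.capture("side");t=eyes.capture("top")
cv2.imwrite("pics/z9.png",np.hstack([cv2.resize(b[80:280,280:480],(400,400)),cv2.resize(t[150:350,300:500],(400,400))]))
E
```

```text
[ 0.54068683 -0.23548635  0.34234886] 15.74766711794614 30.000075311399996 [-0.14  0.04  7.62]
```

View pics/z9.png

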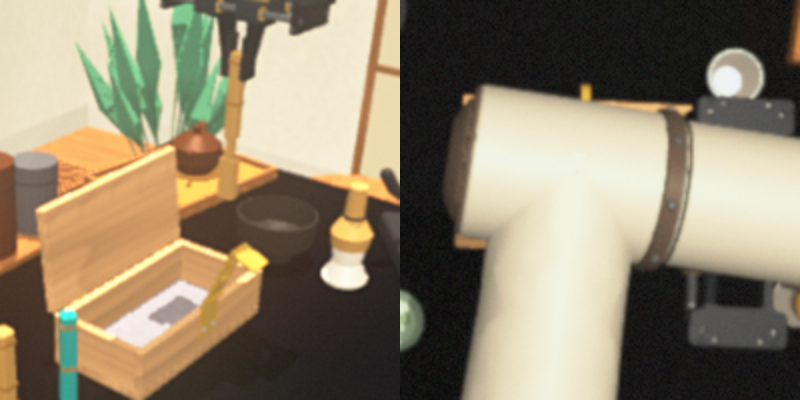

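```bash
python3 - <<'E'
from h import *
p=proj("side",[[.5407,-.2355,.354],[.5407,-.2355,.174],[.5407,-.2205,.174]]);print((p-[280,80])*2)
for m in masks("side","scoop",1,0)+masks("side","brush",1,0): 
    v,u=np.nonzero(m);print(u.mean(),v.mean(),v.min(),v.max(),np.polyfit(v,u,1))
for o in("scoop","spade","pick","brush"): print(o,[(np.round(d["centre"],3).tolist(),round(d["conf"],2)) for d in eyes.spot_in("side",o)])
E
```

```text
[[237.70359384  49.84542246]
 [224.48058623 195.15881698]
 [218.1230853  199.06991448]]
395.2378048780488 146.03048780487805 106 178 [-6.50955464e-02  4.04743739e+02]
scoop [([0.721, 0.204, 0.102], 0.91), ([0.538, -0.233, 0.264], 0.65)]
spade [([0.518, 0.187, 0.142], 0.92), ([0.505, 0.115, 0.126], 0.63)]
pick []
brush [([0.525, 0.201, 0.067], 0.43)]
```

Call:
jog_arm(
  increments=[
    [-0.14,0.04,0.9,0],
    [0,0,0.9,0],
    [0,0,0.9,0],
    [0,0,0.9,0],
    [0,0,0.9,0],
    [0,0,0.9,0],
    [0,0,0.9,0],
    [0,0,0.9,0],
    [0,0,0.6,0],
    [0,0,0.2,0],
  ],
)

```text
time_s: 25.7
tcp_pos: [0.5398, -0.2325, 0.3445]
ee_rot: [[-0.028, -1.0, -0.002], [-1.0, 0.028, 0.001], [-0.0, 0.003, -1.0]]
wrist_force: [-1.2, -0.8, 0.2]
gripper_width: 0.18
gripper_force: 30.0
```

Call:
jog_arm(
  increments=[
    [0,0,0.15,0],
    [0,0,0.15,0],
    [0,0,0,0],
  ],
)

```text
time_s: 26.0
tcp_pos: [0.5405, -0.2329, 0.3424]
ee_rot: [[-0.027, -1.0, 0.003], [-1.0, 0.027, -0.002], [0.002, -0.003, -1.0]]
wrist_force: [-0.5, 0.1, 4.8]
gripper_width: 0.181
gripper_force: 30.0
```

Call:
jog_arm(
  increments=[
    [-0.3,0,0.08,0],
    [-0.3,0,0.08,0],
    [-0.4,0,0.1,0],
    [-0.4,0,0.1,0],
    [-0.4,0,0.12,0],
  ],
)

```text
time_s: 26.5
tcp_pos: [0.5426, -0.197, 0.3374]
ee_rot: [[-0.026, -1.0, 0.01], [-1.0, 0.026, -0.005], [0.005, -0.01, -1.0]]
wrist_force: [-2.2, 2.9, 20.9]
gripper_width: 0.185
gripper_force: 30.0
```

```bash
python3 - <<'E'
from h import *
s=sense();print(grasp(),s["wrist_force"])
b=eyes.capture("side")
for m in masks("side","scoop",3,0):
    v,u=np.nonzero(m);print(u.mean(),v.mean(),v.min(),v.max(),np.polyfit(v,u,1))
y,x=grasp()[1],grasp()[0]
for y0 in(-.2326,y): 
    p=proj("side",[[x,y,.16],[x,y0,.07]]);print(p,(p[1]-p[0])[0]/(p[1]-p[0])[1])
E
```

```text
[ 0.54421126 -0.19783065  0.17386879] [-2.2252481   2.92477107 20.8542905 ]
207.60371517027863 254.625386996904 219 290 [1.44361565e-01 1.70845596e+02]
384.195219123506 202.98804780876495 179 225 [7.48418991e-02 3.69003208e+02]
225.55083179297597 254.84473197781887 244 270 [ -0.53819172 362.7061573 ]
[[382.29700126 187.56236565]
 [386.98344058 214.71477997]] 0.17259751789286926
[[382.29700126 187.56236565]
 [379.56808125 220.00263714]] -0.08412136802720778
```

Call:
jog_arm(
  increments=[
    [-0.72,0,0,0],
    [-0.7,0,0.18,0],
    [-0.68,0,0.28,0],
    [-0.65,0,0.34,0],
    [-0.62,0,0.4,0],
  ],
)

```text
time_s: 27.1
tcp_pos: [0.5436, -0.1282, 0.3069]
ee_rot: [[-0.027, -1.0, 0.004], [-1.0, 0.027, -0.0], [0.0, -0.004, -1.0]]
wrist_force: [0.8, -1.0, 2.4]
gripper_width: 0.181
gripper_force: 30.0
```

```bash
python3 - <<'E'
from h import *
s=sense();g=grasp();print(g,s["wrist_force"])
b=eyes.capture("side")
for m in masks("side","scoop",3,0):
    v,u=np.nonzero(m);print(u.mean(),v.mean(),v.min(),v.max(),np.polyfit(u,v,1))
cv2.imwrite("pics/z10.png",cv2.resize(b[100:260,300:460],(600,600)))
E
```

```text
[ 0.54422636 -0.12822271  0.14338302] [ 0.82350318 -1.0089052   2.44113277]
207.8011049723757 256.49723756906076 219 292 [   3.49892158 -470.58253223]
372.7037037037037 215.65608465608466 200 230 [   1.24428584 -248.09385779]
```

View pics/z10.png

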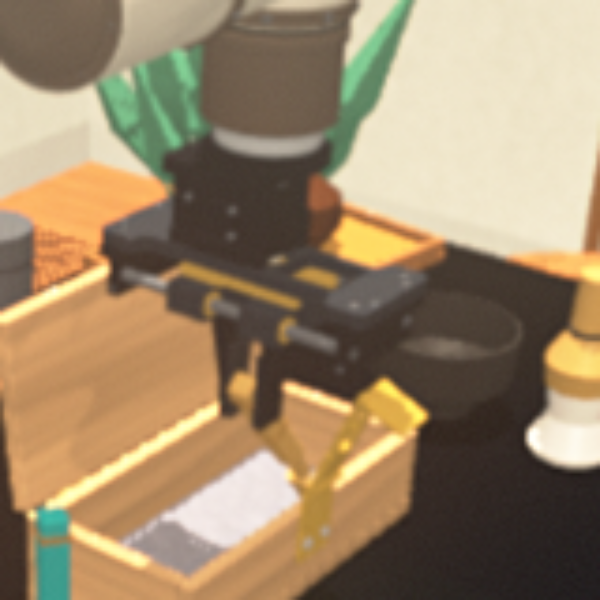

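The tool has tilted about 40° with its tip on the floor and its handle rising toward +y. I'll carry on along the arc, then release.

Call:
jog_arm(
  increments=[
    [-0.58,0.1,0.42,0],
    [-0.55,0,0.5,0],
    [-0.5,0,0.54,0],
    [-0.45,0,0.58,0],
    [-0.3,0,0.4,0],
    [0,0,0,0],
  ],
)

```text
time_s: 27.8
tcp_pos: [0.5417, -0.0809, 0.2555]
ee_rot: [[-0.028, -1.0, -0.004], [-1.0, 0.028, -0.0], [0.0, 0.004, -1.0]]
wrist_force: [0.7, -0.1, 0.6]
gripper_width: 0.178
gripper_force: 30.0
```

```bash
python3 - <<'E'
from h import *
s=sense();g=grasp();print(g,s["wrist_force"],s["gripper_force"])
E
```

```text
[ 0.54096499 -0.0809429   0.09204399] [ 0.65324741 -0.07929536  0.6250318 ] 30.0002855155617
```

Call:
jog_arm(
  increments=[
    [0,0,0,0],
    [0,0,0,0],
    [0,0,0,0],
    [0,0,0,0],
    [0,0,-0.5,0],
    [0,0,-1,0],
    [0,0,-1,0],
    [0,0,-1,0],
    [0,0,-1,0],
    [0,0,-1,0],
  ],
  grip=36,
)

```text
time_s: 28.8
tcp_pos: [0.542, -0.0818, 0.3694]
ee_rot: [[-0.028, -1.0, 0.001], [-1.0, 0.028, 0.0], [-0.0, -0.001, -1.0]]
wrist_force: [0.7, -0.1, 0.6]
gripper_width: 0.413
gripper_force: 0.0
```

Call:
jog_arm(
  increments=[
    [-1,0,-1,0],
    [-1,0,-1,0],
    [-1,0,0,0],
    [-1,0,0,0],
    [-1,0,0,0],
    [-1,0,0,0],
    [-1,0,0,0],
    [-1,0,0,0],
    [-1,0,0,0],
    [-1,0,0,0],
  ],
)

```text
time_s: 29.8
tcp_pos: [0.5476, 0.1188, 0.4086]
ee_rot: [[-0.028, -1.0, 0.001], [-1.0, 0.028, 0.001], [-0.001, -0.001, -1.0]]
wrist_force: [0.1, -0.1, 0.6]
gripper_width: 0.415
gripper_force: 0.0
```

```bash
python3 - <<'E'
from h import *
s=sense();g=grasp();print(g,s["gripper_width"]*87,jog(np.array([.5255,.1785,.178])-g))
b=eyes.capture("side");t=eyes.capture("top")
cv2.imwrite("pics/z11.png",np.hstack([cv2.resize(b[160:300,280:440],(400,350)),cv2.resize(t[190:310,310:460],(400,350))]))
for n in("side","top"):
  for m in masks(n,"scoop",4,.1):
    v,u=np.nonzero(m);P=plane(n,np.c_[u,v],.02)[:,:2];print(n,cv2.minAreaRect((P*1000).astype(np.float32)))
E
```

```text
[0.54780646 0.11891392 0.24508207] 36.132007395131765 [-2.94  1.2   3.35]
side ((833.4654541015625, 122.24117279052734), (26.438751220703125, 330.0824890136719), 55.12723159790039)
top ((739.322509765625, 217.38157653808594), (67.97813415527344, 20.64434242248535), 46.28309631347656)
top ((535.8712768554688, -134.67816162109375), (26.386884689331055, 177.92601013183594), 0.18059319257736206)
```

View pics/z11.png

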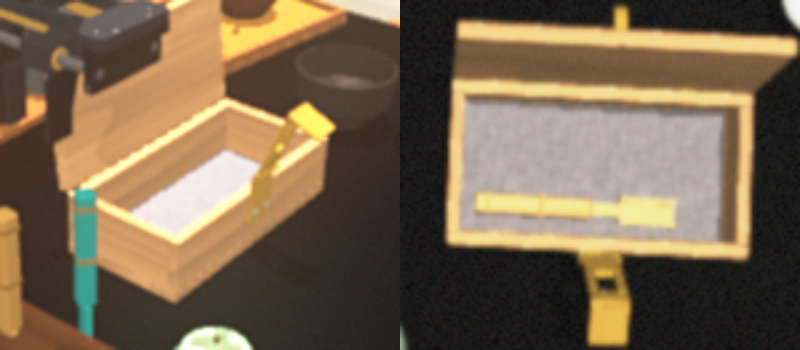

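The scoop lies flat in the case near the front wall, at (475–675, 205) in the right view, which is world x≈0.536. I'll turn the closed fingers, press on its handle and drag it toward the back to free the front lane.

Call:
jog_arm(
  increments=[
    [0,0,0,0.98],
    [0,0,0,0.98],
    [0,0,0,0.98],
    [0,0,0,0.98],
    [0,0,0,0.98],
    [0,0,0,0.98],
    [0,0,0,0.98],
    [0,0,0,0.98],
    [0,0,0,0.98],
    [0,0,0,0.98],
  ],
  grip=0,
)

```text
time_s: 31.0
tcp_pos: [0.5478, 0.1171, 0.408]
ee_rot: [[-0.729, -0.685, 0.0], [-0.685, 0.729, -0.0], [-0.0, -0.0, -1.0]]
wrist_force: [-0.0, 0.1, -0.7]
gripper_width: 0.006
gripper_force: 0.0
```

Call:
jog_arm(
  increments=[
    [0,0,0,0.98],
    [0,0,0,0.98],
    [0,0,0,0.98],
    [0,0,0,0.98],
    [0,0,0,0.98],
    [0,0,0,0.98],
    [0,0,0,0.98],
    [0,0,0,0.98],
    [0,0,0,0.98],
    [0,0,0,0.98],
  ],
)

```text
time_s: 32.0
tcp_pos: [0.5478, 0.1171, 0.408]
ee_rot: [[-1.0, 0.03, 0.0], [0.03, 1.0, -0.0], [-0.0, -0.0, -1.0]]
wrist_force: [-0.3, 0.0, -0.5]
gripper_width: 0.005
gripper_force: 0.0
```

```bash
python3 - <<'E'
from h import *
s=sense();g=grasp();print(g,s["ee_rot"].round(3).tolist(),jog(np.array([.540,-.13,.06])-g))
E
```

```text
[0.54780195 0.11708841 0.24445862] [[-1.0, 0.03, 0.0], [0.03, 1.0, -0.0], [-0.0, -0.0, -1.0]] [  0.02 -12.36   9.22]
```

Call:
jog_arm(
  increments=[
    [0,-0.95,0,0],
    [0,-0.95,0,0],
    [0,-0.95,0,0],
    [0,-0.95,0,0],
    [0,-0.95,0,0],
    [0,-0.95,0,0],
    [0,-0.95,0,0],
  ],
)

```text
time_s: 32.7
tcp_pos: [0.544, -0.0165, 0.408]
ee_rot: [[-1.0, 0.027, 0.0], [0.027, 1.0, -0.0], [-0.0, 0.0, -1.0]]
wrist_force: [-0.0, 1.5, -0.4]
gripper_width: 0.006
gripper_force: 0.0
```

Call:
jog_arm(
  increments=[
    [0,-0.95,0,0],
    [0,-0.95,0,0],
    [0,-0.95,0,0],
    [0,-0.95,0,0],
    [0,-0.95,0,0],
    [0,-0.95,0,0],
    [0,0,0.8,0],
    [0,0,0.8,0],
    [0,0,0.8,0],
    [0,0,0.8,0],
  ],
)

```text
time_s: 33.7
tcp_pos: [0.541, -0.1298, 0.3434]
ee_rot: [[-1.0, 0.027, 0.0], [0.027, 1.0, -0.0], [-0.0, -0.0, -1.0]]
wrist_force: [-1.5, 0.3, 0.2]
gripper_width: 0.007
gripper_force: 0.0
```

Call:
jog_arm(
  increments=[
    [0,0,0.8,0],
    [0,0,0.8,0],
    [0,0,0.8,0],
    [0,0,0.8,0],
    [0,0,0.8,0],
    [0,0,0.8,0],
    [0,0,0.8,0],
    [0,0,0.4,0],
    [0,0,0,0],
  ],
)

```text
time_s: 34.6
tcp_pos: [0.5411, -0.1293, 0.2228]
ee_rot: [[-1.0, 0.026, -0.002], [0.026, 1.0, -0.0], [0.002, -0.0, -1.0]]
wrist_force: [-0.7, -0.3, 1.3]
gripper_width: 0.002
gripper_force: 0.0
```

Call:
jog_arm(
  increments=[
    [0,0,0.25,0],
    [0,0,0.2,0],
    [0,0,0.1,0],
    [0,0,0.1,0],
    [0,0,0,0],
  ],
)

```text
time_s: 35.1
tcp_pos: [0.5416, -0.1286, 0.2104]
ee_rot: [[-1.0, 0.025, -0.0], [0.025, 1.0, 0.0], [0.0, 0.0, -1.0]]
wrist_force: [0.5, 0.6, -0.1]
gripper_width: 0.009
gripper_force: 0.0
```

Call:
jog_arm(
  increments=[
    [0,0,0.1,0],
    [0,0,0.1,0],
    [0,0,0.1,0],
    [0,0,0,0],
  ],
)

```text
time_s: 35.5
tcp_pos: [0.5419, -0.1285, 0.2085]
ee_rot: [[-1.0, 0.024, 0.001], [0.024, 1.0, -0.001], [-0.001, -0.001, -1.0]]
wrist_force: [-7.7, 3.6, 23.1]
gripper_width: 0.008
gripper_force: 11.7
```

Call:
jog_arm(
  increments=[
    [-0.2,0,0,0],
    [-0.25,0,0,0],
    [-0.25,0,0,0],
    [-0.25,0,0,0],
    [-0.25,0,0,0],
    [-0.25,0,0,0],
  ],
)

```text
time_s: 36.1
tcp_pos: [0.5662, -0.1301, 0.2085]
ee_rot: [[-1.0, 0.025, -0.016], [0.025, 1.0, -0.002], [0.016, -0.002, -1.0]]
wrist_force: [-19.0, 1.5, 35.4]
gripper_width: 0.005
gripper_force: 17.2
```

Call:
jog_arm(
  increments=[
    [-0.25,0,0,0],
    [-0.25,0,0,0],
    [-0.25,0,0,0],
    [-0.2,0,0,0],
    [0,0,0,0],
  ],
)

```text
time_s: 36.6
tcp_pos: [0.5866, -0.1309, 0.2085]
ee_rot: [[-1.0, 0.025, -0.012], [0.025, 1.0, -0.002], [0.012, -0.003, -1.0]]
wrist_force: [-15.6, -0.5, 29.2]
gripper_width: 0.005
gripper_force: 14.7
```

```bash
python3 - <<'E'
from h import *
s=sense();g=grasp();print(g,s["wrist_force"])
eyes.capture("side");t=eyes.capture("top")
for n in("side","top"):
  for d in eyes.outline_of(n,"scoop")[:4]:
    v,u=np.nonzero(d["mask"]);P=plane(n,np.c_[u,v],.02)[:,:2];print(n,d["conf"],u.mean(),v.mean(),cv2.minAreaRect((P*1000).astype(np.float32)))
E
```

```text
[ 0.58469465 -0.13125184  0.0450481 ] [-15.63365153  -0.52568189  29.22395511]
side 0.8 359.2939068100358 238.7562724014337 ((576.4580078125, -159.46658325195312), (141.88035583496094, 32.48637390136719), 89.99188232421875)
side 0.73 207.85921625544267 255.9419448476052 ((833.246337890625, 122.61263275146484), (26.266357421875, 329.3284912109375), 55.01224136352539)
side 0.73 282.20260223048325 268.12453531598516 ((645.851318359375, 54.168373107910156), (29.047731399536133, 203.61654663085938), 45.77436065673828)
top 0.75 230.3679245283019 174.2311320754717 ((739.3048706054688, 218.60435485839844), (69.72221374511719, 22.36406135559082), 46.288822174072266)
```

Call:
jog_arm(
  increments=[
    [0.1,0,-0.4,0],
    [0,0,-1,0],
    [0,0,-1,0],
    [0,0,-1,0],
    [0,0,-1,0],
    [0,0,-1,0],
    [0,0,-1,0],
    [0,0,-1,0],
    [0,0,-1,0],
    [0,0,-1,0],
  ],
)

```text
time_s: 37.8
tcp_pos: [0.5876, -0.1298, 0.3932]
ee_rot: [[-1.0, 0.025, 0.0], [0.025, 1.0, 0.0], [-0.0, 0.0, -1.0]]
wrist_force: [-0.4, -0.1, -0.2]
gripper_width: 0.004
gripper_force: 0.0
```

Call:
jog_arm(
  increments=[
    [0,0,0,-0.98],
    [0,0,0,-0.98],
    [0,0,0,-0.98],
    [0,0,0,-0.98],
    [0,0,0,-0.98],
    [0,0,0,-0.98],
    [0,0,0,-0.98],
    [0,0,0,-0.98],
    [0,0,0,-0.98],
    [0,0,0,-0.98],
  ],
  grip=40,
)

```text
time_s: 38.8
tcp_pos: [0.5876, -0.1298, 0.3923]
ee_rot: [[-0.724, -0.69, -0.0], [-0.69, 0.724, 0.0], [-0.0, 0.0, -1.0]]
wrist_force: [1.1, -0.1, -0.4]
gripper_width: 0.456
gripper_force: 0.0
```

Call:
jog_arm(
  increments=[
    [0,0,0,-0.98],
    [0,0,0,-0.98],
    [0,0,0,-0.98],
    [0,0,0,-0.98],
    [0,0,0,-0.98],
    [0,0,0,-0.98],
    [0,0,0,-0.98],
    [0,0,0,-0.98],
    [0,0,0,-0.98],
    [0,0,0,-0.98],
  ],
)

```text
time_s: 39.8
tcp_pos: [0.5876, -0.1297, 0.3923]
ee_rot: [[-0.025, -1.0, -0.0], [-1.0, 0.025, 0.0], [-0.0, 0.0, -1.0]]
wrist_force: [0.3, 0.2, -0.9]
gripper_width: 0.456
gripper_force: 0.0
```

Call:
jog_arm(
  increments=[
    [-0.95,0.16,0,0],
    [-0.95,0.16,0,0],
    [-0.95,0.16,0,0],
    [-0.95,0.16,0,0],
    [-0.95,0.16,0,0],
    [-0.95,0.16,0,0],
    [-0.95,0.16,0,0],
    [-0.95,0.16,0,0],
    [-0.95,0.16,0,0],
    [-0.95,0.16,0,0],
  ],
)

```text
time_s: 40.8
tcp_pos: [0.5608, 0.0618, 0.3925]
ee_rot: [[-0.028, -1.0, 0.0], [-1.0, 0.028, 0.0], [-0.0, -0.0, -1.0]]
wrist_force: [-1.5, 0.3, 0.5]
gripper_width: 0.458
gripper_force: 0.0
```

```bash
python3 - <<'E'
from h import *
s=sense();g=grasp();print(g,s["ee_rot"].round(3).tolist(),jog(np.array([.5255,.1785,.178])-g))
eyes.capture("side");t=eyes.capture("top")
cv2.imwrite("pics/z12.png",cv2.resize(t[190:310,310:460],(600,480)))
for n in("side","top"):
  for d in eyes.outline_of(n,"scoop")[:4]:
    v,u=np.nonzero(d["mask"]);P=plane(n,np.c_[u,v],.02)[:,:2];print(n,d["conf"],u.mean(),v.mean(),cv2.minAreaRect((P*1000).astype(np.float32)))
print([ (np.round(d["centre"],3),d["conf"]) for d in eyes.spot_in("side","spade")])
E
```

```text
[0.56082309 0.06186147 0.22895123] [[-0.028, -1.0, 0.0], [-1.0, 0.028, 0.0], [-0.0, -0.0, -1.0]] [-5.78  1.93  2.55]
side 0.9 207.63492063492063 254.31428571428572 ((834.58203125, 120.73563385009766), (25.56671905517578, 326.5606994628906), 55.408607482910156)
side 0.7 357.99715909090907 239.0880681818182 ((577.0726928710938, -159.2491455078125), (145.05235290527344, 35.82923889160156), 88.50714874267578)
top 0.96 376.446 243.268 ((580.4089965820312, -135.25146484375), (175.8224334716797, 19.59047508239746), 89.8019790649414)
top 0.49 230.38578680203045 173.88324873096445 ((740.5247802734375, 216.335693359375), (68.12037658691406, 22.03732681274414), 52.470096588134766)
[(array([0.506, 0.112, 0.128]), 0.79), (array([0.521, 0.185, 0.144]), 0.77)]
```

The network puts the scoop at x=0.580, still flat, so the front lane is free. Now the second tool.

Call:
jog_arm(
  increments=[
    [-0.83,0.28,0,0],
    [-0.83,0.28,0,0],
    [-0.83,0.28,0,0],
    [-0.83,0.28,0,0],
    [-0.83,0.28,0,0],
    [-0.83,0.28,0,0],
    [-0.8,0.25,0,0],
    [0,0,0,0],
    [0,0,0,0],
  ],
)

```text
time_s: 41.95
tcp_pos: [0.5257, 0.1775, 0.3925]
ee_rot: [[-0.028, -1.0, -0.0], [-1.0, 0.028, -0.0], [0.0, 0.0, -1.0]]
wrist_force: [-0.3, -0.1, 0.2]
gripper_width: 0.461
gripper_force: 0.0
```

```bash
python3 - <<'E'
from h import *
g=grasp();print(g,jog(np.array([.5255,.1785,.178])-g))
b=eyes.capture("side")
for X in([g[0]-.02,g[1],g[2]-.018],[g[0]+.02,g[1],g[2]-.018],[.5255,.1785,.19]): print(proj("side",X).round(1))
E
```

```text
[0.52568631 0.17741992 0.22896761] [-0.05  0.01  2.55]
[[289.8 238.5]]
[[273.3 231.1]]
[[281.6 244.9]]
```

Call:
jog_arm(
  increments=[
    [-0.05,0,0.5,0],
    [0,0,0.5,0],
    [0,0,0.5,0],
    [0,0,0.5,0],
    [0,0,0.5,0],
    [0,0,0,0],
    [0,0,0,0],
  ],
)

```text
time_s: 42.7
tcp_pos: [0.5258, 0.1787, 0.3423]
ee_rot: [[-0.028, -1.0, -0.0], [-1.0, 0.028, -0.0], [0.0, 0.0, -1.0]]
wrist_force: [0.1, 0.2, -0.4]
gripper_width: 0.459
gripper_force: 0.0
```

Call:
jog_arm(
  increments=[
    [0,0,0,0],
    [0,0,0,0],
    [0,0,0,0],
    [0,0,0,0],
    [0,0,0,0],
    [0,0,0,0],
  ],
  grip=10,
)

```text
time_s: 43.3
tcp_pos: [0.5257, 0.1787, 0.3428]
ee_rot: [[-0.028, -1.0, 0.001], [-1.0, 0.028, 0.0], [-0.0, -0.0, -1.0]]
wrist_force: [0.2, -0.5, 1.3]
gripper_width: 0.178
gripper_force: 30.0
```

Call:
jog_arm(
  increments=[
    [0,0,-0.5,0],
    [0,0,-0.9,0],
    [0,0,-0.9,0],
    [0,0,-0.9,0],
    [0,0,-0.9,0],
    [0,0,-0.9,0],
    [0,0,-0.9,0],
    [0,0,-0.9,0],
    [0,0,-0.9,0],
    [0,0,-0.5,0],
  ],
)

```text
time_s: 44.3
tcp_pos: [0.5256, 0.1785, 0.5088]
ee_rot: [[-0.028, -1.0, 0.003], [-1.0, 0.028, 0.001], [-0.001, -0.003, -1.0]]
wrist_force: [1.1, 0.2, -0.8]
gripper_width: 0.178
gripper_force: 30.0
```

Call:
jog_arm(
  increments=[
    [0.5,-0.06,0,0],
    [0.94,-0.06,0,0],
    [0.94,-0.06,0,0],
    [0.94,-0.06,0,0],
    [0.94,-0.06,0,0],
    [0.94,-0.06,0,0],
    [0.94,-0.06,0,0],
    [0.94,-0.06,0,0],
    [0.94,-0.06,0,0],
    [0.94,-0.06,0,0],
  ],
)

```text
time_s: 45.3
tcp_pos: [0.5323, -0.0022, 0.5053]
ee_rot: [[-0.029, -1.0, -0.002], [-1.0, 0.029, -0.0], [0.0, 0.002, -1.0]]
wrist_force: [0.1, 0.3, -0.4]
gripper_width: 0.181
gripper_force: 30.0
```

Call:
jog_arm(
  increments=[
    [0.94,-0.06,0,0],
    [0.94,-0.06,0,0],
    [0.94,-0.06,0,0],
    [0.94,-0.06,0,0],
    [0.94,-0.06,0,0],
    [0.94,-0.06,0,0],
    [0.94,-0.06,0,0],
    [0.94,-0.06,0,0],
    [0.94,-0.06,0,0],
    [0.94,-0.06,0,0],
  ],
)

```text
time_s: 46.3
tcp_pos: [0.5388, -0.1904, 0.5053]
ee_rot: [[-0.029, -1.0, -0.002], [-1.0, 0.029, 0.001], [-0.001, 0.002, -1.0]]
wrist_force: [0.0, -0.8, -0.1]
gripper_width: 0.183
gripper_force: 30.0
```

Call:
jog_arm(
  increments=[
    [0.94,-0.06,0,0],
    [0.94,-0.06,0,0],
    [0.35,0,0,0],
    [0,0,0,0],
    [0,0,0,0],
  ],
)

```text
time_s: 46.8
tcp_pos: [0.5403, -0.2336, 0.506]
ee_rot: [[-0.028, -1.0, -0.001], [-1.0, 0.028, 0.001], [-0.001, 0.001, -1.0]]
wrist_force: [-1.1, 0.2, -0.6]
gripper_width: 0.18
gripper_force: 30.0
```

```bash
python3 - <<'E'
from h import *
s=sense();g=grasp();print(g,s["gripper_width"]*87,s["gripper_force"],jog(np.array([.5415,-.2326,.19])-g))
b=eyes.capture("side")
print(proj("side",[[g[0],g[1],g[2]+.012],[g[0],g[1],g[2]-.168]]).round(1))
for d in eyes.outline_of("side","spade")[:3]:
    v,u=np.nonzero(d["mask"]);f=np.polyfit(v,u,1);print(d["conf"],v.min(),v.max(),np.polyval(f,[v.min(),v.max()]).round(1))
E
```

```text
[ 0.54012741 -0.2334696   0.34254747] 15.675971799306083 29.999787155538797 [-0.04 -0.07  7.63]
[[398.6 104.9]
 [392.  177.7]]
0.61 267 304 [322.2 395.5]
0.56 105 178 [397.8 392.9]
```

Held vertical, as before. I'll repeat the lay-down arc.

Call:
jog_arm(
  increments=[
    [-0.04,-0.07,0.9,0],
    [0,0,0.9,0],
    [0,0,0.9,0],
    [0,0,0.9,0],
    [0,0,0.9,0],
    [0,0,0.9,0],
    [0,0,0.9,0],
    [0,0,0.9,0],
    [0,0,0.6,0],
    [0,0,0.2,0],
  ],
)

```text
time_s: 47.9
tcp_pos: [0.5417, -0.2324, 0.3453]
ee_rot: [[-0.027, -1.0, -0.002], [-1.0, 0.027, 0.001], [-0.001, 0.002, -1.0]]
wrist_force: [-0.5, -0.2, -0.1]
gripper_width: 0.185
gripper_force: 30.0
```

Call:
jog_arm(
  increments=[
    [0,0,0.15,0],
    [0,0,0.15,0],
    [0,0,0,0],
  ],
)

```text
time_s: 48.2
tcp_pos: [0.5423, -0.2331, 0.3428]
ee_rot: [[-0.027, -1.0, 0.003], [-1.0, 0.027, -0.001], [0.001, -0.003, -1.0]]
wrist_force: [-1.3, 0.6, 5.1]
gripper_width: 0.179
gripper_force: 30.0
```

Call:
jog_arm(
  increments=[
    [-0.3,0,0.07,0],
    [-0.3,0,0.07,0],
    [-0.4,0,0.08,0],
    [-0.4,0,0.08,0],
    [-0.4,0,0.1,0],
  ],
)

```text
time_s: 48.7
tcp_pos: [0.544, -0.1972, 0.3378]
ee_rot: [[-0.027, -1.0, 0.007], [-1.0, 0.027, -0.004], [0.004, -0.008, -1.0]]
wrist_force: [-1.9, 0.6, 14.2]
gripper_width: 0.183
gripper_force: 30.0
```

Call:
jog_arm(
  increments=[
    [-0.72,0,0.02,0],
    [-0.7,0,0.18,0],
    [-0.68,0,0.28,0],
    [-0.65,0,0.34,0],
    [-0.62,0,0.4,0],
  ],
)

```text
time_s: 49.2
tcp_pos: [0.5453, -0.1283, 0.308]
ee_rot: [[-0.027, -1.0, 0.002], [-1.0, 0.027, -0.0], [-0.0, -0.002, -1.0]]
wrist_force: [1.7, -0.8, 2.5]
gripper_width: 0.18
gripper_force: 30.0
```

```bash
python3 - <<'E'
from h import *
s=sense();g=grasp();print(g,s["wrist_force"])
b=eyes.capture("side")
for d in eyes.outline_of("side","spade")[:3]:
    v,u=np.nonzero(d["mask"]);print(d["conf"],u.mean(),v.mean(),v.min(),v.max(),np.polyfit(u,v,1))
E
```

```text
[ 0.54569731 -0.12834404  0.14454953] [ 1.70361222 -0.77061131  2.54784082]
0.82 357.71948608137046 285.08565310492503 268 303 [  0.45945605 120.72926996]
0.46 372.36315789473684 215.3684210526316 199 229 [   1.23351524 -243.94721025]
```

Call:
jog_arm(
  increments=[
    [-0.58,0.18,0.42,0],
    [-0.55,0,0.5,0],
    [-0.5,0,0.54,0],
    [-0.45,0,0.58,0],
    [-0.3,0,0.4,0],
    [0,0,0,0],
  ],
)

```text
time_s: 49.9
tcp_pos: [0.5419, -0.0812, 0.2573]
ee_rot: [[-0.028, -1.0, -0.004], [-1.0, 0.028, -0.0], [0.0, 0.004, -1.0]]
wrist_force: [-0.0, -0.0, 0.4]
gripper_width: 0.183
gripper_force: 30.0
```

Call:
jog_arm(
  increments=[
    [0,0,0,0],
    [0,0,0,0],
    [0,0,0,0],
    [0,0,0,0],
    [0,0,-0.5,0],
    [0,0,-1,0],
    [0,0,-1,0],
    [0,0,-1,0],
    [0,0,-1,0],
    [0,0,-1,0],
  ],
  grip=36,
)

```text
time_s: 50.9
tcp_pos: [0.5423, -0.0821, 0.3712]
ee_rot: [[-0.028, -1.0, 0.001], [-1.0, 0.028, 0.0], [-0.0, -0.001, -1.0]]
wrist_force: [-0.4, 0.9, -0.9]
gripper_width: 0.415
gripper_force: 0.0
```

Call:
jog_arm(
  increments=[
    [-1,0,-1,0],
    [-1,0,-1,0],
    [-1,0,0,0],
    [-1,0,0,0],
    [-1,0,0,0],
    [-1,0,0,0],
    [-1,0,0,0],
    [-1,0,0,0],
    [-1,0,0,0],
    [-1,0,0,0],
  ],
)

```text
time_s: 51.9
tcp_pos: [0.5479, 0.1186, 0.4103]
ee_rot: [[-0.028, -1.0, 0.001], [-1.0, 0.028, 0.0], [-0.0, -0.001, -1.0]]
wrist_force: [0.0, -0.3, 0.5]
gripper_width: 0.412
gripper_force: 0.0
```

```bash
python3 - <<'E'
from h import *
s=sense();g=grasp();print(g)
b=eyes.capture("side");t=eyes.capture("top")
cv2.imwrite("pics/z13.png",np.hstack([cv2.resize(b[180:420,180:440],(400,370)),cv2.resize(t[180:330,250:460],(400,370))]))
for o in("scoop","spade"):
  for m in masks("top",o,4,.1):
    v,u=np.nonzero(m);P=plane("top",np.c_[u,v],.02)[:,:2];print(o,cv2.minAreaRect((P*1000).astype(np.float32)))
E
```

```text
[0.54807106 0.11864259 0.24683849]
scoop ((739.7178344726562, 215.74508666992188), (70.8532943725586, 23.452856063842773), 53.610504150390625)
scoop ((579.2275390625, -137.60870361328125), (180.64443969726562, 21.986724853515625), 89.8337631225586)
spade ((538.6149291992188, -137.16885375976562), (173.57977294921875, 20.004262924194336), 87.07962799072266)
spade ((480.7012634277344, -7.734260559082031), (16.022342681884766, 177.60816955566406), 88.32196044921875)
```

View pics/z13.png

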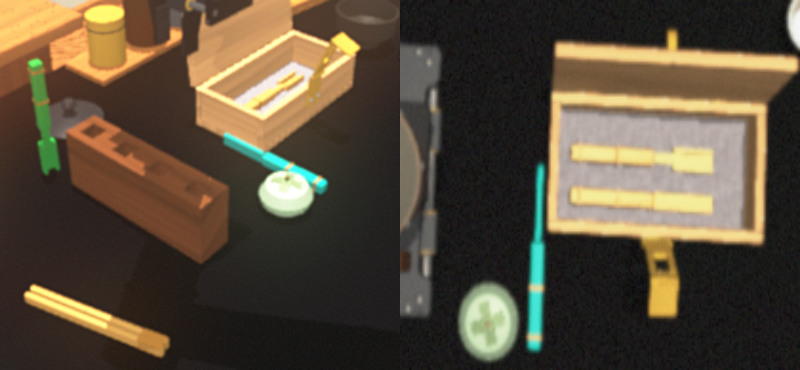

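The spade lies flat in front of the scoop, and every block well is now empty. But I knocked over the turquoise look-alike while carrying the spade. It now lies at (535, 260) in the right view, outside the case, and the incense box hasn't moved. I'll finish the job first and come back to that. Next I'll drag the spade back to free the front lane for the tongs.

Call:
jog_arm(
  increments=[
    [0,0,0,0.98],
    [0,0,0,0.98],
    [0,0,0,0.98],
    [0,0,0,0.98],
    [0,0,0,0.98],
    [0,0,0,0.98],
    [0,0,0,0.98],
    [0,0,0,0.98],
    [0,0,0,0.98],
    [0,0,0,0.98],
  ],
  grip=0,
)

```text
time_s: 53.1
tcp_pos: [0.548, 0.1168, 0.4098]
ee_rot: [[-0.729, -0.685, 0.0], [-0.685, 0.729, -0.0], [-0.0, -0.0, -1.0]]
wrist_force: [0.1, -0.4, 1.1]
gripper_width: 0.001
gripper_force: 0.0
```

Call:
jog_arm(
  increments=[
    [0,0,0,0.98],
    [0,0,0,0.98],
    [0,0,0,0.98],
    [0,0,0,0.98],
    [0,0,0,0.98],
    [0,0,0,0.98],
    [0,0,0,0.98],
    [0,0,0,0.98],
    [0,0,0,0.98],
    [0,0,0,0.98],
  ],
)

```text
time_s: 54.1
tcp_pos: [0.548, 0.1168, 0.4098]
ee_rot: [[-1.0, 0.03, 0.0], [0.03, 1.0, -0.0], [-0.0, -0.0, -1.0]]
wrist_force: [0.3, -0.5, -1.1]
gripper_width: 0.006
gripper_force: 0.0
```

Call:
jog_arm(
  increments=[
    [0,-0.95,0,0],
    [0,-0.95,0,0],
    [0,-0.95,0,0],
    [0,-0.95,0,0],
    [0,-0.95,0,0],
    [0,-0.95,0,0],
    [0,-0.95,0,0],
  ],
)

```text
time_s: 54.8
tcp_pos: [0.5443, -0.0168, 0.4098]
ee_rot: [[-1.0, 0.027, 0.0], [0.027, 1.0, 0.0], [-0.0, 0.0, -1.0]]
wrist_force: [-0.4, -0.3, 1.0]
gripper_width: 0.007
gripper_force: 0.0
```

Call:
jog_arm(
  increments=[
    [0,-0.95,0,0],
    [0,-0.95,0,0],
    [0,-0.95,0,0],
    [0,-0.95,0,0],
    [0,-0.95,0,0],
    [0,-0.95,0,0],
    [0,0,0.8,0],
    [0,0,0.8,0],
    [0,0,0.8,0],
    [0,0,0.8,0],
  ],
)

```text
time_s: 55.8
tcp_pos: [0.5413, -0.1301, 0.3452]
ee_rot: [[-1.0, 0.027, 0.0], [0.027, 1.0, -0.0], [-0.0, -0.0, -1.0]]
wrist_force: [0.7, 0.6, -0.0]
gripper_width: 0.006
gripper_force: 0.0
```

Call:
jog_arm(
  increments=[
    [0,0,0.8,0],
    [0,0,0.8,0],
    [0,0,0.8,0],
    [0,0,0.8,0],
    [0,0,0.8,0],
    [0,0,0.8,0],
    [0,0,0.8,0],
    [0,0,0.4,0],
    [0,0,0,0],
  ],
)

```text
time_s: 56.7
tcp_pos: [0.5414, -0.1296, 0.2246]
ee_rot: [[-1.0, 0.026, -0.002], [0.026, 1.0, -0.0], [0.002, -0.0, -1.0]]
wrist_force: [-0.2, -0.3, -0.4]
gripper_width: 0.008
gripper_force: 0.0
```

Call:
jog_arm(
  increments=[
    [0,0,0.25,0],
    [0,0,0.25,0],
    [0,0,0.15,0],
    [0,0,0.1,0],
    [0,0,0.1,0],
    [0,0,0.1,0],
    [0,0,0,0],
  ],
)

```text
time_s: 57.4
tcp_pos: [0.5421, -0.1288, 0.2086]
ee_rot: [[-1.0, 0.024, 0.0], [0.024, 1.0, -0.001], [-0.0, -0.001, -1.0]]
wrist_force: [-4.5, 0.9, 11.9]
gripper_width: 0.004
gripper_force: 6.6
```

Call:
jog_arm(
  increments=[
    [-0.1,0,0.08,0],
    [-0.25,0,0,0],
    [-0.25,0,0,0],
    [-0.25,0,0,0],
    [-0.25,0,0,0],
    [-0.25,0,0,0],
    [-0.05,0,0,0],
    [0,0,0,0],
  ],
)

```text
time_s: 58.2
tcp_pos: [0.566, -0.1303, 0.2086]
ee_rot: [[-1.0, 0.025, -0.014], [0.025, 1.0, -0.002], [0.014, -0.002, -1.0]]
wrist_force: [-18.6, 1.2, 32.8]
gripper_width: 0.008
gripper_force: 16.1
```

Call:
jog_arm(
  increments=[
    [0.1,0,-0.4,0],
    [0,0,-1,0],
    [0,0,-1,0],
    [0,0,-1,0],
    [0,0,-1,0],
    [0,0,-1,0],
    [0,0,-1,0],
    [0,0,-1,0],
    [0,0,-1,0],
    [0,0,-1,0],
  ],
)

```text
time_s: 59.2
tcp_pos: [0.5679, -0.1295, 0.3936]
ee_rot: [[-1.0, 0.025, 0.0], [0.025, 1.0, 0.0], [-0.0, 0.0, -1.0]]
wrist_force: [-0.2, 0.4, -1.4]
gripper_width: 0.006
gripper_force: 0.0
```

Call:
jog_arm(
  increments=[
    [0,1,-0.3,0],
    [0,1,-0.3,0],
    [0,1,0,0],
    [0,1,0,0],
    [0,1,0,0],
    [0,1,0,0],
    [0,1,0,0],
    [0,1,0,0],
    [0,1,0,0],
    [0,1,0,0],
  ],
  grip=50,
)

```text
time_s: 60.2
tcp_pos: [0.573, 0.0712, 0.4047]
ee_rot: [[-1.0, 0.025, 0.0], [0.025, 1.0, 0.0], [-0.0, 0.0, -1.0]]
wrist_force: [-0.0, 0.4, -0.3]
gripper_width: 0.573
gripper_force: 0.0
```

```bash
python3 - <<'E'
from h import *
s=sense();g=grasp();print(g,s["joints"].round(0))
b=eyes.capture("side");t=eyes.capture("top")
for o in("scoop","spade"):
  for m in masks("top",o,4,.1):
    v,u=np.nonzero(m);P=plane("top",np.c_[u,v],.02)[:,:2];print(o,cv2.minAreaRect((P*1000).astype(np.float32)))
for n in("side","top"):
  for m in masks(n,"tongs",2,.1):
    v,u=np.nonzero(m);P=plane(n,np.c_[u,v],.012)[:,:2];print(n,(u.mean(),v.mean()),cv2.minAreaRect((P*1000).astype(np.float32)))
print([(np.round(d["centre"],3).tolist(),d["conf"]) for n in("side","top") for d in eyes.spot_in(n,"tongs")[:2]])
E
```

```text
[0.57302212 0.071268   0.24120662] [  23.   17.   -6.   -0.  -66. -115.]
scoop ((671.5882568359375, -178.4873504638672), (309.6646728515625, 68.04592895507812), 88.78780364990234)
scoop ((579.2848510742188, -136.43161010742188), (178.1794891357422, 21.924978256225586), 89.8641357421875)
spade ((460.318359375, -7.640448570251465), (18.376766204833984, 136.50096130371094), 89.34017944335938)
spade ((559.9913940429688, -138.00039672851562), (175.72274780273438, 16.287885665893555), 89.37701416015625)
spade ((669.9427490234375, -177.65988159179688), (306.353271484375, 61.81970977783203), 88.4410629272461)
side (np.float64(242.70616493194555), np.float64(387.70536429143317)) ((468.7298583984375, 355.1849670410156), (184.4046630859375, 27.2122745513916), 14.48139476776123)
[([0.459, 0.35, 0.014], 0.9), ([0.629, -0.136, 0.065], 0.67)]
```

The spade is at x=0.560 and the front lane is open. The tongs lie at (0.470, 0.3535), 14.4° from world x. I'll go for their far end.

Call:
jog_arm(
  increments=[
    [0,0,0,-0.87],
    [0,0,0,-0.87],
    [0,0,0,-0.87],
    [0,0,0,-0.86],
  ],
)

```text
time_s: 61.0
tcp_pos: [0.573, 0.0696, 0.4048]
ee_rot: [[-0.968, -0.251, 0.0], [-0.251, 0.968, 0.0], [-0.0, -0.0, -1.0]]
wrist_force: [0.8, 0.5, -0.0]
gripper_width: 0.576
gripper_force: 0.0
```

Call:
jog_arm(
  increments=[
    [-0.12,0.93,0,0],
    [-0.12,0.93,0,0],
    [-0.12,0.93,0.1,0],
    [-0.12,0.93,0.1,0],
    [-0.12,0.93,0.2,0],
    [-0.12,0.93,0.2,0],
    [-0.12,0.93,0.3,0],
    [-0.12,0.93,0.3,0],
    [-0.12,0.93,0.4,0],
    [-0.12,0.93,0.4,0],
  ],
)

```text
time_s: 62.0
tcp_pos: [0.5496, 0.2579, 0.3639]
ee_rot: [[-0.968, -0.25, -0.0], [-0.25, 0.968, -0.0], [0.0, -0.0, -1.0]]
wrist_force: [-0.4, 0.5, 0.1]
gripper_width: 0.575
gripper_force: 0.0
```

Call:
jog_arm(
  increments=[
    [-0.12,0.93,0.5,0],
    [-0.12,0.93,0.5,0],
    [-0.12,0.93,0.5,0],
    [-0.12,0.93,0.5,0],
    [-0.12,0.93,0.5,0],
    [-0.12,0.93,0.5,0],
    [0,0,0,0],
    [0,0,0,0],
  ],
)

```text
time_s: 62.8
tcp_pos: [0.5358, 0.3688, 0.3041]
ee_rot: [[-0.968, -0.25, -0.001], [-0.25, 0.968, -0.001], [0.001, -0.001, -1.0]]
wrist_force: [0.6, -0.6, 0.1]
gripper_width: 0.573
gripper_force: 0.0
```

```bash
python3 - <<'E'
from h import *
s=sense();g=grasp();R=s["ee_rot"];print(g,R.round(3).tolist())
b=eyes.capture("side")
for m in masks("side","tongs",1,.1):
    v,u=np.nonzero(m);P=plane("side",np.c_[u,v],.012)[:,:2];print((u.mean(),v.mean()),cv2.minAreaRect((P*1000).astype(np.float32)))
T=np.array([.536,.370,.0195]);print(jog(T-g))
print(proj("side",[g-[0,0,.018]+R[:,1]*.025,g-[0,0,.018]-R[:,1]*.025,T]).round(1))
cv2.imwrite("pics/z14.png",cv2.resize(b[260:440,160:340],(540,540)))
E
```

```text
[0.53566965 0.36861074 0.14062366] [[-0.968, -0.25, -0.001], [-0.25, 0.968, -0.001], [0.001, -0.001, -1.0]]
(np.float64(244.4765100671141), np.float64(388.51510067114094)) ((466.68829345703125, 355.4429016113281), (182.1800994873047, 27.272119522094727), 14.984594345092773)
[-0.03  0.06  6.06]
[[190.6 335.8]
 [208.8 316.9]
 [207.5 369.8]]
```

View pics/z14.png

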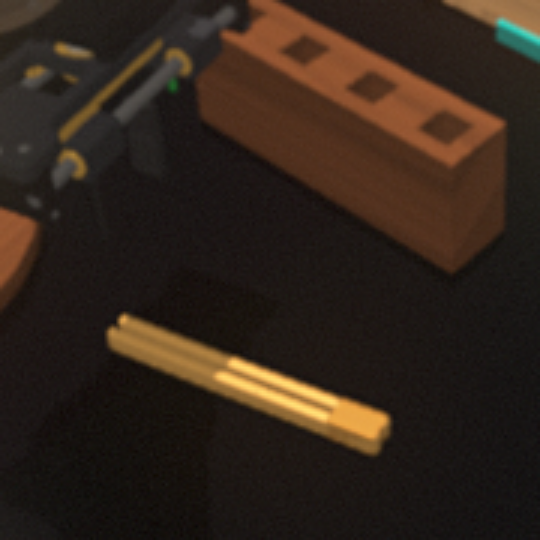

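The tongs lie undisturbed, and the far (prong) end is under the open fingers. That was the last picture I'm allowed to view, so from here I'll measure with numbers only. Descending to grip.

Call:
jog_arm(
  increments=[
    [-0.03,0.06,0.9,0],
    [0,0,0.9,0],
    [0,0,0.9,0],
    [0,0,0.9,0],
    [0,0,0.9,0],
    [0,0,0.8,0],
    [0,0,0.5,0],
    [0,0,0.26,0],
    [0,0,0,0],
  ],
)

```text
time_s: 63.8
tcp_pos: [0.5365, 0.3693, 0.1838]
ee_rot: [[-0.968, -0.249, 0.0], [-0.249, 0.968, 0.0], [-0.0, 0.0, -1.0]]
wrist_force: [-1.3, 0.2, 0.2]
gripper_width: 0.569
gripper_force: 0.0
```

Call:
jog_arm(
  increments=[
    [0,0,0,0],
    [0,0,0,0],
    [0,0,0,0],
    [0,0,0,0],
    [0,0,0,0],
    [0,0,0,0],
  ],
  grip=10,
)

```text
time_s: 64.4
tcp_pos: [0.5362, 0.3694, 0.1838]
ee_rot: [[-0.968, -0.25, 0.0], [-0.25, 0.968, 0.0], [-0.0, 0.0, -1.0]]
wrist_force: [-0.5, 0.4, 1.0]
gripper_width: 0.201
gripper_force: 30.0
```

Call:
jog_arm(
  increments=[
    [0,0,-0.5,0],
    [0,0,-1,0],
    [0,0,-1,0],
    [0,0,-1,0],
    [0,0,-1,0],
    [0,0,-1,0],
    [0,0,-1,0],
    [0,0,-1,0],
    [0,0,-1,0],
    [0,0,-1,0],
  ],
)

```text
time_s: 65.4
tcp_pos: [0.536, 0.3692, 0.3751]
ee_rot: [[-0.968, -0.249, 0.0], [-0.249, 0.968, 0.0], [-0.0, 0.0, -1.0]]
wrist_force: [0.6, -0.4, -0.1]
gripper_width: 0.202
gripper_force: 30.0
```

Call:
jog_arm(
  increments=[
    [0,0,-1,0],
    [0,0,-1,-0.5],
    [0,0,-0.5,-0.96],
    [0,0,0,-0.96],
    [0,0,0,-0.96],
    [0,0,0,-0.96],
    [0,0,0,-0.96],
    [0,0,0,-0.96],
    [0,0,0,-0.96],
    [0,0,0,-0.96],
  ],
)

```text
time_s: 66.4
tcp_pos: [0.536, 0.3692, 0.4241]
ee_rot: [[-0.614, -0.789, 0.0], [-0.789, 0.614, 0.0], [-0.0, 0.0, -1.0]]
wrist_force: [0.3, 0.7, 0.2]
gripper_width: 0.2
gripper_force: 30.0
```

Call:
jog_arm(
  increments=[
    [0,0,0,-0.96],
    [0,0,0,-0.96],
    [0,0,0,-0.96],
    [0,0,0,-0.96],
    [0,0,0,-0.96],
    [0,0,0,-0.96],
    [0,0,0,-0.96],
    [0,0,0,-0.96],
    [0,0,0,-0.3],
    [0,0,0,0],
  ],
)

```text
time_s: 67.4
tcp_pos: [0.5361, 0.3692, 0.4239]
ee_rot: [[-0.027, -1.0, 0.0], [-1.0, 0.027, 0.0], [-0.0, -0.0, -1.0]]
wrist_force: [-0.1, 0.1, -0.2]
gripper_width: 0.204
gripper_force: 30.0
```

```bash
python3 - <<'E'
from h import *
s=sense();g=grasp();R=s["ee_rot"];print(g,R.round(4).tolist(),s["gripper_force"],s["gripper_width"]*87,s["wrist_force"],s["moment"],s["joints"].round(0))
b=eyes.capture("side")
for d in eyes.outline_of("side","tongs")[:2]:
    v,u=np.nonzero(d["mask"]);print(d["conf"],u.min(),u.max(),v.min(),v.max(),np.polyfit(u,v,1))
a=R[:,0]*np.sign(-R[1,0])*-1
for k in(.158,-.022): print(proj("side",g-[0,0,.01]+a*k).round(1),(a*k).round(3))
print(jog(np.array([.5356,-.0866,g[2]])-g))
E
```

```text
[0.5360769  0.36928692 0.26040882] [[-0.0267, -0.9996, 0.0001], [-0.9996, 0.0267, 0.0003], [-0.0003, -0.0001, -1.0]] 29.994349479675293 17.70686954209105 [-0.08315785  0.08772048 -0.22405974] [ 0.04776657  0.10406027 -0.04608498] [ 49.  24.   6.  -0. -72. -50.]
0.75 213 246 246 269 [ -0.45537302 360.7074567 ]
0.66 173 267 220 274 [ -0.52488104 363.70932304]
[[ 88.2 314.8]] [0.004 0.158 0.   ]
[[199.5 255.8]] [-0.001 -0.022 -0.   ]
[22.79 -0.59 -0.  ]
```

The tongs are level, since the mask slope of −0.525 matches the predicted −0.53. I'll carry them over the case.

Call:
jog_arm(
  increments=[
    [0.5,-0.02,0,0],
    [0.95,-0.03,0,0],
    [0.95,-0.03,0,0],
    [0.95,-0.03,0,0],
    [0.95,-0.03,0,0],
    [0.95,-0.03,0,0],
    [0.95,-0.03,0,0],
    [0.95,-0.03,0,0],
    [0.95,-0.03,0,0],
    [0.95,-0.03,0,0],
  ],
)

```text
time_s: 68.5
tcp_pos: [0.5373, 0.1867, 0.4236]
ee_rot: [[-0.026, -1.0, 0.0], [-1.0, 0.026, 0.0], [-0.0, -0.0, -1.0]]
wrist_force: [0.1, 0.1, -0.3]
gripper_width: 0.205
gripper_force: 30.0
```

Call:
jog_arm(
  increments=[
    [0.95,-0.03,0,0],
    [0.95,-0.03,0,0],
    [0.95,-0.03,0,0],
    [0.95,-0.03,0,0],
    [0.95,-0.03,0,0],
    [0.95,-0.03,0,0],
    [0.95,-0.03,0,0],
    [0.95,-0.03,0,0],
    [0.95,-0.02,0,0],
    [0.95,0,0,0],
  ],
)

```text
time_s: 69.5
tcp_pos: [0.5374, -0.0033, 0.4235]
ee_rot: [[-0.026, -1.0, -0.0], [-1.0, 0.026, -0.0], [0.0, 0.0, -1.0]]
wrist_force: [-0.1, 1.1, -1.0]
gripper_width: 0.2
gripper_force: 30.0
```

Call:
jog_arm(
  increments=[
    [0.95,0,0,0],
    [0.95,0,0,0],
    [0.95,0,0,0],
    [0.4,0,0,0],
    [0,0,0,0],
    [0,0,0,0],
  ],
)

```text
time_s: 70.1
tcp_pos: [0.5359, -0.0667, 0.4235]
ee_rot: [[-0.026, -1.0, 0.0], [-1.0, 0.026, 0.0], [-0.0, -0.0, -1.0]]
wrist_force: [0.9, 0.2, -1.2]
gripper_width: 0.201
gripper_force: 30.0
```

```bash
python3 - <<'E'
from h import *
s=sense();g=grasp();R=s["ee_rot"];print(g,s["gripper_force"],s["gripper_width"]*87,R.round(4).tolist())
b=eyes.capture("side")
for d in eyes.outline_of("side","tongs")[:2]:
    v,u=np.nonzero(d["mask"]);f=np.polyfit(u,v,1);print(d["conf"],u.min(),u.max(),np.polyval(f,[u.min(),u.max()]))
for k in(.158,-.022): print(proj("side",g-[0,0,.01]+R[:,0]*k).round(1))
print(jog(np.array([.5356,-.0866,.089])-g))
E
```

```text
[ 0.53590874 -0.06671674  0.25999605] 29.994793832302094 17.527380134345183 [[-0.026, -0.9997, 0.0], [-0.9997, 0.026, 0.0002], [-0.0002, -0.0, -1.0]]
0.79 347 398 [175.66374562 153.48306077]
0.45 383 413 [222.81265656 204.37220088]
[[395.9 150.4]]
[[349.8 173.8]]
[ 1.   -0.01  8.55]
```

Call:
jog_arm(
  increments=[
    [0.5,0,0.5,0],
    [0.5,0,0.9,0],
    [0,0,0.9,0],
    [0,0,0.9,0],
    [0,0,0.9,0],
    [0,0,0.9,0],
    [0,0,0.9,0],
    [0,0,0.9,0],
    [0,0,0.9,0],
    [0,0,0.8,0],
  ],
)

```text
time_s: 71.2
tcp_pos: [0.535, -0.0868, 0.2519]
ee_rot: [[-0.025, -1.0, -0.001], [-1.0, 0.025, -0.0], [0.0, 0.001, -1.0]]
wrist_force: [0.1, -0.1, -0.1]
gripper_width: 0.199
gripper_force: 30.0
```

Call:
jog_arm(
  increments=[
    [0,0,0,0],
    [0,0,0,0],
  ],
)

```text
time_s: 71.4
tcp_pos: [0.5355, -0.0868, 0.2533]
ee_rot: [[-0.025, -1.0, -0.001], [-1.0, 0.025, -0.0], [0.0, 0.001, -1.0]]
wrist_force: [-0.6, -0.1, -0.4]
gripper_width: 0.201
gripper_force: 30.0
```

```bash
python3 - <<'E'
from h import *
s=sense();g=grasp();print(g,s["wrist_force"],jog(np.array([.5356,-.0866,.087])-g))
E
```

```text
[ 0.53540328 -0.08684054  0.0898106 ] [-0.55486028 -0.10592861 -0.42484552] [-0.01 -0.01  0.14]
```

Call:
jog_arm(
  increments=[
    [0,0,0.1,0],
    [0,0,0,0],
  ],
)

```text
time_s: 71.6
tcp_pos: [0.5356, -0.0867, 0.2522]
ee_rot: [[-0.026, -1.0, 0.001], [-1.0, 0.026, 0.0], [-0.0, -0.001, -1.0]]
wrist_force: [0.8, 0.8, 0.3]
gripper_width: 0.204
gripper_force: 30.0
```

Call:
jog_arm(
  increments=[
    [0,0,0,0],
    [0,0,0,0],
    [0,0,0,0],
    [0,0,0,0],
    [0,0,-0.5,0],
    [0,0,-1,0],
    [0,0,-1,0],
    [0,0,-1,0],
    [0,0,-1,0],
    [0,0,-1,0],
  ],
  grip=40,
)

```text
time_s: 72.6
tcp_pos: [0.5353, -0.0868, 0.3633]
ee_rot: [[-0.026, -1.0, 0.001], [-1.0, 0.026, 0.0], [-0.0, -0.001, -1.0]]
wrist_force: [-0.8, -0.1, 0.6]
gripper_width: 0.461
gripper_force: 0.0
```

Call:
jog_arm(
  increments=[
    [-1,0,-1,0],
    [-1,0,-1,0],
    [-1,0,0,0],
    [-1,0,0,0],
    [-1,0,0,0],
    [-1,0,0,0],
    [-1,0,0,0],
    [-1,0,0,0],
    [-1,0,0,0],
    [-1,0,0,0],
  ],
)

```text
time_s: 73.6
tcp_pos: [0.5404, 0.1139, 0.4024]
ee_rot: [[-0.026, -1.0, 0.001], [-1.0, 0.026, 0.0], [-0.0, -0.001, -1.0]]
wrist_force: [0.0, 0.4, -0.5]
gripper_width: 0.457
gripper_force: 0.0
```

```bash
python3 - <<'E'
from h import *
g=grasp();print(g)
eyes.capture("side");t=eyes.capture("top");cv2.imwrite("pics/t15.png",t)
for o in("scoop","spade","tongs","lid","hasp_tab"):
  for d in eyes.outline_of("top",o)[:3]:
    v,u=np.nonzero(d["mask"]);P=plane("top",np.c_[u,v],.02)[:,:2];c,sz,a=cv2.minAreaRect((P*1000).astype(np.float32));print(o,round(d["conf"],2),np.round(c),np.round(sz),round(a,1))
for n in("incense_box","kettle_lid","caddy","whisk","teabowl","cup","tongs","spade"): print(n,[(np.round(d["centre"],3).tolist(),round(d["conf"],2)) for d in eyes.spot_in("side",n)[:2]])
E
```

```text
[0.54049424 0.11398298 0.23893056]
scoop 0.74 [ 579. -136.] [178.  22.] 89.9
scoop 0.49 [739. 217.] [73. 23.] 48.2
spade 0.75 [ 560. -138.] [176.  19.] 88.3
spade 0.75 [480.  -7.] [ 16. 175.] 88.7
tongs 0.78 [ 532. -152.] [178.  20.] 88.9
tongs 0.63 [ 560. -139.] [178.  18.] 88.4
tongs 0.29 [ 580. -136.] [178.  23.] 88.8
lid 0.59 [ 670. -179.] [309.  62.] 88.2
lid 0.23 [569. 186.] [235.  68.] 0.2
hasp_tab 0.74 [ 464. -166.] [72. 37.] 5.9
incense_box [([0.41, 0.065, 0.04], 0.88), ([0.579, -0.152, 0.024], 0.57)]
kettle_lid [([0.786, 0.099, 0.014], 0.67)]
caddy [([0.672, 0.45, 0.115], 0.87)]
whisk [([0.442, -0.425, 0.067], 0.72), ([0.469, -0.147, 0.147], 0.32)]
teabowl [([0.565, -0.435, 0.049], 0.75)]
cup [([0.642, -0.176, 0.11], 0.52), ([0.532, 0.2, 0.067], 0.15)]
tongs []
spade [([0.445, -0.424, 0.069], 0.75), ([0.479, -0.004, 0.012], 0.74)]
```

All three items lie flat in the case: scoop x=0.579, spade 0.560, tongs 0.532. The display pieces are unmoved. Next I'll turn back, re-grip the lug and close the lid.

Call:
jog_arm(
  increments=[
    [0,0,0,0.98],
    [0,0,0,0.98],
    [0,0,0,0.98],
    [0,0,0,0.98],
    [0,0,0,0.98],
    [0,0,0,0.98],
    [0,0,0,0.98],
    [0,0,0,0.98],
    [0,0,0,0.98],
    [0,0,0,0.98],
  ],
)

```text
time_s: 75.35
tcp_pos: [0.5406, 0.1132, 0.4015]
ee_rot: [[-0.726, -0.687, -0.0], [-0.687, 0.726, -0.0], [0.0, -0.0, -1.0]]
wrist_force: [0.5, -0.4, 0.6]
gripper_width: 0.459
gripper_force: 0.0
```

Call:
jog_arm(
  increments=[
    [0,0,0,0.98],
    [0,0,0,0.98],
    [0,0,0,0.98],
    [0,0,0,0.98],
    [0,0,0,0.98],
    [0,0,0,0.98],
    [0,0,0,0.98],
    [0,0,0,0.98],
    [0,0,0,0.98],
    [0,0,0,0.98],
  ],
)

```text
time_s: 76.35
tcp_pos: [0.5406, 0.1132, 0.4015]
ee_rot: [[-1.0, 0.026, -0.0], [0.026, 1.0, -0.0], [0.0, -0.0, -1.0]]
wrist_force: [0.9, 0.0, 0.6]
gripper_width: 0.462
gripper_force: 0.0
```

Call:
jog_arm(
  increments=[
    [-0.51,-0.89,-0.2,0],
    [-0.51,-0.89,-0.2,0],
    [-0.51,-0.89,-0.2,0],
    [-0.51,-0.89,-0.2,0],
    [-0.51,-0.89,-0.2,0],
    [-0.51,-0.89,0,0],
    [-0.51,-0.89,0,0],
    [-0.51,-0.89,0,0],
    [-0.51,-0.89,0,0],
    [-0.51,-0.89,0,0],
  ],
)

```text
time_s: 77.35
tcp_pos: [0.6389, -0.0679, 0.4214]
ee_rot: [[-1.0, 0.023, -0.0], [0.023, 1.0, -0.0], [0.0, -0.0, -1.0]]
wrist_force: [-0.0, 0.1, 0.8]
gripper_width: 0.463
gripper_force: 0.0
```

Call:
jog_arm(
  increments=[
    [-0.51,-0.89,0,0],
    [-0.51,-0.89,0,0],
    [-0.51,-0.89,0,0],
    [-0.51,-0.89,0,0],
    [-0.51,-0.88,0,0],
    [0,0,0,0],
    [0,0,0,0],
  ],
)

```text
time_s: 78.05
tcp_pos: [0.6874, -0.1573, 0.4208]
ee_rot: [[-1.0, 0.024, -0.001], [0.024, 1.0, 0.0], [0.001, 0.0, -1.0]]
wrist_force: [0.2, 0.6, -1.1]
gripper_width: 0.46
gripper_force: 0.0
```

```bash
python3 - <<'E'
from h import *
g=grasp();print(g,sense()["ee_rot"].round(3).tolist(),jog(np.array([.687,-.156,.153])-g))
E
```

```text
[ 0.68723319 -0.15729569  0.25734551] [[-1.0, 0.024, -0.001], [0.024, 1.0, 0.0], [0.001, 0.0, -1.0]] [0.01 0.06 5.22]
```

Call:
jog_arm(
  increments=[
    [0,0.06,0.7,0],
    [0,0,0.8,0],
    [0,0,0.8,0],
    [0,0,0.8,0],
    [0,0,0.7,0],
    [0,0,0.7,0],
    [0,0,0.7,0],
    [0,0,0,0],
  ],
)

```text
time_s: 78.85
tcp_pos: [0.6868, -0.1556, 0.3147]
ee_rot: [[-1.0, 0.023, -0.005], [0.023, 1.0, 0.001], [0.005, 0.001, -1.0]]
wrist_force: [-0.5, 0.2, -1.0]
gripper_width: 0.463
gripper_force: 0.0
```

Call:
jog_arm(
  increments=[
    [0,0,0,0],
    [0,0,0,0],
    [0,0,0,0],
    [0,0,0,0],
    [0,0,0,0],
    [0,0,0,0],
    [0,0,0,0],
  ],
  grip=4,
)

```text
time_s: 79.55
tcp_pos: [0.6875, -0.1563, 0.318]
ee_rot: [[-1.0, 0.023, 0.001], [0.023, 1.0, -0.001], [-0.001, -0.001, -1.0]]
wrist_force: [-0.2, -1.9, 0.7]
gripper_width: 0.095
gripper_force: 30.0
```

Call:
jog_arm(
  increments=[
    [0.38,0,-0.19,0],
    [0.4,0,-0.16,0],
    [0.41,0,-0.13,0],
    [0.42,0,-0.09,0],
    [0.43,0,-0.06,0],
    [0.43,0,-0.02,0],
    [0.43,0,0.02,0],
  ],
)

```text
time_s: 80.25
tcp_pos: [0.6304, -0.1549, 0.33]
ee_rot: [[-1.0, 0.023, 0.006], [0.023, 1.0, -0.001], [-0.006, -0.0, -1.0]]
wrist_force: [5.4, -3.3, -4.5]
gripper_width: 0.101
gripper_force: 30.0
```

Call:
jog_arm(
  increments=[
    [0.43,0,0.05,0],
    [0.42,0,0.09,0],
    [0.41,0,0.12,0],
    [0.4,0,0.16,0],
    [0.38,0,0.19,0],
    [0.37,0,0.22,0],
    [0.35,0,0.25,0],
  ],
)

```text
time_s: 80.95
tcp_pos: [0.5765, -0.1534, 0.3099]
ee_rot: [[-1.0, 0.022, 0.012], [0.022, 1.0, -0.001], [-0.012, -0.001, -1.0]]
wrist_force: [7.5, -3.7, -2.0]
gripper_width: 0.101
gripper_force: 30.0
```

Call:
jog_arm(
  increments=[
    [0.32,0,0.28,0],
    [0.3,0,0.31,0],
    [0.27,0,0.33,0],
    [0.24,0,0.35,0],
  ],
)

```text
time_s: 81.35
tcp_pos: [0.554, -0.1528, 0.2852]
ee_rot: [[-1.0, 0.022, 0.012], [0.022, 1.0, -0.001], [-0.012, -0.001, -1.0]]
wrist_force: [5.6, -2.2, 1.9]
gripper_width: 0.1
gripper_force: 30.0
```

Call:
jog_arm(
  increments=[
    [0.2,0,0.37,0],
    [0.16,0,0.38,0],
    [0.05,0,0.2,0],
    [0,0,0,0],
  ],
)

```text
time_s: 81.75
tcp_pos: [0.5461, -0.1524, 0.2697]
ee_rot: [[-1.0, 0.02, 0.012], [0.02, 1.0, -0.002], [-0.012, -0.002, -1.0]]
wrist_force: [0.0, 0.9, 21.0]
gripper_width: 0.1
gripper_force: 30.0
```

Call:
jog_arm(
  increments=[
    [0,0,0.1,0],
    [0,0,0.1,0],
    [0,0,0,0],
  ],
)

```text
time_s: 82.05
tcp_pos: [0.5461, -0.1523, 0.2691]
ee_rot: [[-1.0, 0.019, 0.013], [0.019, 1.0, -0.003], [-0.013, -0.003, -1.0]]
wrist_force: [-5.9, 4.8, 37.4]
gripper_width: 0.102
gripper_force: 30.0
```

Call:
jog_arm(
  increments=[
    [0,0,-0.2,0],
    [0,0,0,0],
    [0,0,0,0],
    [0,0,0,0],
    [0,0,0,0],
    [0,0,-0.6,0],
    [0,0,-1,0],
    [0,0,-1,0],
    [0,0,-1,0],
    [0,0,-1,0],
  ],
  grip=44,
)

```text
time_s: 83.05
tcp_pos: [0.5434, -0.1526, 0.3577]
ee_rot: [[-1.0, 0.023, 0.0], [0.023, 1.0, -0.0], [-0.0, -0.0, -1.0]]
wrist_force: [-0.1, 0.2, 0.1]
gripper_width: 0.508
gripper_force: 0.0
```

Call:
jog_arm(
  increments=[
    [0,1,-0.5,0],
    [0,1,-0.5,0],
    [0,1,0,0],
    [0,1,0,0],
    [0,1,0,0],
    [0,1,0,0],
    [0,1,0,0],
    [0,1,0,0],
    [0,1,0,0],
    [0,1,0,0],
  ],
)

```text
time_s: 84.05
tcp_pos: [0.548, 0.0482, 0.3769]
ee_rot: [[-1.0, 0.023, 0.001], [0.023, 1.0, 0.0], [-0.001, 0.0, -1.0]]
wrist_force: [-0.2, -0.2, 0.7]
gripper_width: 0.507
gripper_force: 0.0
```

```bash
python3 - <<'E'
from h import *
g=grasp();print(g)
b=eyes.capture("side");t=eyes.capture("top");cv2.imwrite("pics/s16.png",b);cv2.imwrite("pics/t16.png",t)
for o,z in(("lid",.0785),("case",.0785),("hasp_tab",.14),("hasp",.12)):
  for d in eyes.outline_of("top",o)[:2]:
    v,u=np.nonzero(d["mask"]);P=plane("top",np.c_[u,v],z)[:,:2];c,sz,a=cv2.minAreaRect((P*1000).astype(np.float32));print(o,round(d["conf"],2),np.round(c),np.round(sz),round(a,1))
# compare with initial picture over case region (lid)
a=cv2.imread("pics/top0.png");print("lid diff",np.abs(a[218:250,335:375].astype(int)-t[218:250,335:375]).mean(), np.abs(a[216:222,330:440].astype(int)-t[216:222,330:440]).mean())
a=cv2.imread("pics/side0.png");print("side diff",np.abs(a[200:280,330:350].astype(int)-b[200:280,330:350]).mean(),np.abs(a[205:235,395:412].astype(int)-b[205:235,395:412]).mean())
for n in("side","top"):
  for o in("hasp_tab","lid_lug","cup"): print(n,o,[(np.round(d["centre"],3).tolist(),round(d["conf"],2)) for d in eyes.spot_in(n,o)[:2]])
E
```

```text
[0.5480672  0.04818347 0.21339171]
lid 0.73 [ 569. -151.] [260. 132.] 88.6
case 0.71 [ 535. -149.] [262. 202.] 87.3
hasp_tab 0.85 [ 471. -149.] [64. 31.] 8.7
hasp_tab 0.63 [429.  45.] [62. 63.] 46.3
hasp 0.76 [ 469. -152.] [67. 33.] 5.5
lid diff 16.782552083333332 8.457575757575757
side diff 17.722291666666667 27.862745098039216
side hasp_tab [([0.472, -0.147, 0.15], 0.73)]
side lid_lug [([0.562, -0.118, 0.077], 0.57)]
side cup [([0.715, -0.346, 0.034], 0.77)]
top hasp_tab [([0.471, -0.152, 0.152], 0.63)]
top lid_lug [([0.572, -0.166, 0.076], 0.66)]
top cup [([0.719, -0.352, 0.028], 0.76)]
```

The lid outline matches its original shut rectangle. Now back to the hasp tab at (0.445, −0.151, 0.149).

Call:
jog_arm(
  increments=[
    [0.45,-0.92,0,0],
    [0.45,-0.92,0,0],
    [0.45,-0.92,0,0],
    [0.45,-0.92,0,0],
    [0.45,-0.92,0,0],
    [0.45,-0.92,0,0],
    [0.45,-0.92,0,0],
    [0.45,-0.92,0,0],
    [0.45,-0.92,0,0],
    [0.45,-0.92,0,0],
  ],
  grip=60,
)

```text
time_s: 85.65
tcp_pos: [0.4522, -0.1363, 0.3763]
ee_rot: [[-1.0, 0.024, 0.0], [0.024, 1.0, 0.0], [-0.0, 0.0, -1.0]]
wrist_force: [-0.0, 0.4, 0.0]
gripper_width: 0.687
gripper_force: 0.0
```

Call:
jog_arm(
  increments=[
    [0.45,-0.9,0,0],
    [0,0,0,0],
    [0,0,0,0],
  ],
)

```text
time_s: 85.95
tcp_pos: [0.4436, -0.1531, 0.3764]
ee_rot: [[-1.0, 0.025, 0.001], [0.025, 1.0, 0.0], [-0.001, 0.0, -1.0]]
wrist_force: [-0.9, -0.1, -0.7]
gripper_width: 0.692
gripper_force: 0.0
```

```bash
python3 - <<'E'
from h import *
g=grasp();print(g,jog(np.array([.445,-.1515,.149])-g))
E
```

```text
[ 0.44369754 -0.15313842  0.21288175] [-0.06  0.08  3.19]
```

Call:
jog_arm(
  increments=[
    [-0.06,0.03,0.7,0],
    [0,0,0.8,0],
    [0,0,0.8,0],
    [0,0,0.6,0],
    [0,0,0.3,0],
    [0,0,0,0],
  ],
)

```text
time_s: 86.55
tcp_pos: [0.4456, -0.1515, 0.3115]
ee_rot: [[-1.0, 0.023, -0.002], [0.023, 1.0, 0.0], [0.002, -0.0, -1.0]]
wrist_force: [-0.1, 0.2, 0.6]
gripper_width: 0.689
gripper_force: 0.0
```

Call:
jog_arm(
  increments=[
    [0,0,0,0],
    [0,0,0,0],
    [0,0,0,0],
    [0,0,0,0],
    [0,0,0,0],
  ],
  grip=24,
)

```text
time_s: 87.05
tcp_pos: [0.4454, -0.1509, 0.3122]
ee_rot: [[-1.0, 0.024, 0.0], [0.024, 1.0, 0.003], [-0.0, 0.003, -1.0]]
wrist_force: [-1.2, 8.1, 2.5]
gripper_width: 0.337
gripper_force: 30.0
```

Call:
jog_arm(
  increments=[
    [0,0.05,0,0],
    [-0.66,0,-0.44,0],
    [-0.74,0,-0.3,0],
    [-0.78,0,-0.16,0],
    [-0.8,0,0,0],
    [-0.78,0,0.15,0],
    [-0.75,0,0.3,0],
  ],
)

```text
time_s: 87.75
tcp_pos: [0.5361, -0.1526, 0.3214]
ee_rot: [[-1.0, 0.023, -0.001], [0.023, 1.0, 0.0], [0.001, 0.0, -1.0]]
wrist_force: [-3.0, 2.7, 1.3]
gripper_width: 0.34
gripper_force: 30.0
```

Call:
jog_arm(
  increments=[
    [-0.68,0,0.43,0],
    [-0.58,0,0.55,0],
    [-0.24,0,0.32,0],
    [-0.23,0,0.33,0],
    [-0.17,0,0.36,0],
    [-0.17,0,0.3,0],
    [0,0,0,0],
  ],
)

```text
time_s: 88.45
tcp_pos: [0.5764, -0.1537, 0.2736]
ee_rot: [[-1.0, 0.024, -0.004], [0.024, 1.0, 0.001], [0.004, 0.0, -1.0]]
wrist_force: [-5.3, 1.8, 0.0]
gripper_width: 0.342
gripper_force: 30.0
```

Down to the starting height. I'll press gently until contact shows the strap lies flat.

Call:
jog_arm(
  increments=[
    [0,0,0.1,0],
    [0,0,0.1,0],
    [0,0,0.1,0],
    [0,0,0,0],
  ],
)

```text
time_s: 88.85
tcp_pos: [0.577, -0.1537, 0.2693]
ee_rot: [[-1.0, 0.023, -0.0], [0.023, 1.0, 0.0], [0.0, 0.0, -1.0]]
wrist_force: [-4.3, 2.5, 1.3]
gripper_width: 0.34
gripper_force: 30.0
```

Call:
jog_arm(
  increments=[
    [0,0,0.1,0],
    [0,0,0.1,0],
    [0,0,0,0],
  ],
)

```text
time_s: 89.15
tcp_pos: [0.5773, -0.1536, 0.2675]
ee_rot: [[-1.0, 0.022, 0.001], [0.022, 1.0, -0.001], [-0.001, -0.001, -1.0]]
wrist_force: [-7.9, 3.7, 11.9]
gripper_width: 0.337
gripper_force: 30.0
```

Call:
jog_arm(
  increments=[
    [0,0,0.1,0],
    [0,0,0.08,0],
    [0,0,0,0],
  ],
)

```text
time_s: 89.45
tcp_pos: [0.5773, -0.1535, 0.2669]
ee_rot: [[-1.0, 0.021, 0.002], [0.021, 1.0, -0.001], [-0.002, -0.001, -1.0]]
wrist_force: [-12.7, 6.2, 25.4]
gripper_width: 0.337
gripper_force: 30.0
```

Call:
jog_arm(
  increments=[
    [0,0,-0.1,0],
    [0,0,0,0],
    [0,0,0,0],
    [0,0,0,0],
    [0,0,0,0],
    [0,0,-0.5,0],
    [0,0,-1,0],
    [0,0,-1,0],
    [0,0,-1,0],
    [0,0,-1,0],
  ],
  grip=60,
)

```text
time_s: 90.45
tcp_pos: [0.5773, -0.1538, 0.3553]
ee_rot: [[-1.0, 0.023, 0.001], [0.023, 1.0, -0.0], [-0.001, -0.0, -1.0]]
wrist_force: [0.9, 0.0, 0.8]
gripper_width: 0.691
gripper_force: 0.0
```

Call:
jog_arm(
  increments=[
    [0,-1,-1,0],
    [0,-1,-1,0],
    [0,-1,0,0],
    [0,-1,0,0],
    [0,-1,0,0],
    [0,-1,0,0],
    [0,-1,0,0],
    [0,-1,0,0],
    [0,-1,0,0],
    [0,-1,0,0],
  ],
)

```text
time_s: 91.45
tcp_pos: [0.5726, -0.3546, 0.3943]
ee_rot: [[-1.0, 0.023, 0.001], [0.023, 1.0, -0.0], [-0.001, -0.0, -1.0]]
wrist_force: [0.7, -0.2, -0.7]
gripper_width: 0.691
gripper_force: 0.0
```

```bash
python3 - <<'E'
from h import *
g=grasp();print(g)
b=eyes.capture("side");t=eyes.capture("top");cv2.imwrite("pics/s17.png",b);cv2.imwrite("pics/t17.png",t)
for o,z in(("lid",.0785),("hasp_tab",.1),("hasp",.086),("spade",.01)):
  for d in eyes.outline_of("top",o)[:2]:
    v,u=np.nonzero(d["mask"]);P=plane("top",np.c_[u,v],z)[:,:2];c,sz,a=cv2.minAreaRect((P*1000).astype(np.float32));print(o,round(d["conf"],2),np.round(c),np.round(sz),round(a,1))
a0=cv2.imread("pics/side0.png");t0=cv2.imread("pics/top0.png")
def m(a,b,x,y,w,h,s=4):
    R=cv2.matchTemplate(cv2.cvtColor(b[y-s:y+h+s,x-s:x+w+s],6),cv2.cvtColor(a[y:y+h,x:x+w],6),5);_,v,_,l=cv2.minMaxLoc(R);return round(v,3),l[0]-s,l[1]-s
print("tab side",m(a0,b,352,200,20,24),"lug/hasp side",m(a0,b,354,202,38,36),"hasp top",m(t0,t,376,240,22,42),"lid edge side",m(a0,b,385,200,28,30))
for n in("incense_box","kettle_lid","caddy","whisk","teabowl","cup"): print(n,[(np.round(d["centre"],3).tolist(),round(d["conf"],2)) for d in eyes.spot_in("side",n)[:1]],[(np.round(d["centre"],3).tolist(),round(d["conf"],2)) for d in eyes.spot_in("top",n)[:1]])
E
```

```text
[ 0.57270657 -0.35467626  0.23083607]
lid 0.58 [704. 443.] [122.  88.] 65.0
lid 0.56 [ 571. -136.] [235. 132.] 88.6
hasp_tab 0.57 [777.  89.] [96. 97.] 1.0
hasp_tab 0.55 [ 544. -148.] [32. 76.] 86.3
hasp 0.81 [ 543. -151.] [32. 78.] 88.4
spade 0.94 [480.  -7.] [ 18. 179.] 88.7
spade 0.59 [714. 472.] [132.  93.] 65.0
tab side (0.754, 0, 0) lug/hasp side (0.68, 0, 0) hasp top (0.916, 0, 0) lid edge side (0.924, 0, 1)
incense_box [] [([0.415, 0.05, 0.041], 0.57)]
kettle_lid [([0.786, 0.093, 0.014], 0.68)] [([0.793, 0.101, 0.011], 0.91)]
caddy [([0.669, 0.447, 0.114], 0.57)] [([0.699, 0.414, 0.13], 0.66)]
whisk [([0.446, -0.425, 0.069], 0.67)] [([0.449, -0.427, 0.083], 0.58)]
teabowl [([0.567, -0.433, 0.047], 0.67)] [([0.53, -0.451, 0.028], 0.69)]
cup [([0.715, -0.344, 0.036], 0.7)] []
```

The lid and hasp match the initial shut view, and the display pieces I could measure haven't moved. Standing the turquoise look-alike back on its narrow blade, right next to the incense box, would put the finished job at risk. I'll leave it lying and hand in.

```bash
python3 -c "
from station import r
print(r.finish_job())"
```

```text
the job is handed in; nothing more can be done
None
```

The scoop, spade and tongs are lying flat in the case, the lid is shut, the hasp is flat over its catch and the job is handed in, but while carrying the spade I knocked over the turquoise look-alike, which I left lying in front of the case; the display pieces measured unmoved.

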